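# Load the grill blower's batteries and latch the cover

### The job

Get the charcoal blower ready: load every battery cell lying on the counter into the blower's tray, one to a bay, plain end against the coil spring and raised contact tucked fully home under the retaining lip. Then swing the cover fully shut, and after that swing the bar latch across it until it rests in its catch. Leave the bowls, bottle, lid and grill lifter where they are.

Things in the scene. Friction and masses are not known exactly. Their poses are not given: they have to be found in the camera images.
- tray: Battery tray of the grill's charcoal blower, fixed to the counter: grey box, x -52..38, y -92..92, z 0..46 mm in its own frame. Origin at its underside, x towards the cover's hinge (away from the robot), y along the row of three bays (58 mm apart, open from above; cells lie in them along x), z up. On its +y side stands a round blower (radius 46, centre x -10, y 150, up to 74 mm high).
- bay2_saddle (a point): Bay 2's floor, tray frame x 5, y 0, z 14.5 mm: black saddles carry a cell with its underside at this height; their cheeks rise to z 19.5, 11.5 to 15.5 mm either side of the bay's centre line. Saddles and cheeks are at x -36..-12 and 18..30 only; between them the floor is at z 6. All bays are alike.
- bay2_lip (a point): Free edge of bay 2's retaining lip, tray frame x 24, y 0, z 43 mm. The steel lip is 18 mm wide, spans z 41.5..44.5 and reaches 6 mm out over the bay from the fixed contact wall (face at x 30) at its +x end. All bays are alike.
- bay2_spring (a point): Face of bay 2's coil-spring contact disc when free, tray frame x -16, y 0, z 27 mm: radius 8 mm, gives 19 mm towards -x at 0.5 N per mm. The free gap to the contact wall is 4 mm shorter than a cell: tilt the cell some 30 degrees, plain end low, press it on the disc until the other end clears the lip (cell centre near x -5), roll it level, let it go under the lip. All bays alike.
- bay1_seat (a point): Where a cell's centre is when fully home in bay 1: tray frame x 5, y 58, z 27 mm. Axes as the tray.
- bay1_contact (a point): Where the raised contact end of a cell is when home in bay 1: tray frame x 30, y 58, z 27 mm.
- bay2_seat (a point): Where a cell's centre is when fully home in bay 2: tray frame x 5, y 0, z 27 mm. Axes as the tray.
- bay2_contact (a point): Where the raised contact end of a cell is when home in bay 2: tray frame x 30, y 0, z 27 mm.
- bay3_seat (a point): Where a cell's centre is when fully home in bay 3: tray frame x 5, y -58, z 27 mm. Axes as the tray.
- bay3_contact (a point): Where the raised contact end of a cell is when home in bay 3: tray frame x 30, y -58, z 27 mm.
- cell1_mid (a point): Centre of battery cell 1 (may be absent): 50 mm long, 65 g, steel ends and an eight-sided dark rubber sleeve against rolling (25 mm across flats, 27 across corners), lying on a flat on the counter, centre 12.5 mm up. x axis along the cell towards its raised contact (a stud of 8 mm diameter standing 2 mm proud); the other end is plain and flat.
- cell1_nub (a point): Centre of the raised contact's end face of cell 1, 25 mm from its centre.
- cell2_mid (a point): Centre of battery cell 2 (may be absent): 50 mm long, 65 g, steel ends and an eight-sided dark rubber sleeve against rolling (25 mm across flats, 27 across corners), lying on a flat on the counter, centre 12.5 mm up. x axis along the cell towards its raised contact (a stud of 8 mm diameter standing 2 mm proud); the other end is plain and flat.
- cell2_nub (a point): Centre of the raised contact's end face of cell 2, 25 mm from its centre.
- cell3_mid (a point): Centre of battery cell 3 (may be absent): 50 mm long, 65 g, steel ends and an eight-sided dark rubber sleeve against rolling (25 mm across flats, 27 across corners), lying on a flat on the counter, centre 12.5 mm up. x axis along the cell towards its raised contact (a stud of 8 mm diameter standing 2 mm proud); the other end is plain and flat.
- cell3_nub (a point): Centre of the raised contact's end face of cell 3, 25 mm from its centre.
- cover (a joint): Angle of the tray's flat aluminium cover (188 mm wide, 94 mm from hinge to free edge, 4 mm thick, plus a 32 mm wide tongue reaching 25 mm further in the middle). Hinge along the tray's y at tray x 40, z 48.5 mm. 0 = shut, lying level over the tray towards -x; grows as it opens upwards and over to +x, up to 2.5 rad. A stiff hinge: it stays where it is left and needs about 2 N at the edge.
- cover_edge (a point): Middle of the cover's free edge, at the root of the tongue, 94 mm from the hinge.
- latch (a joint): Angle of the swing-bar latch: a flat steel bar (9 mm wide, 87 mm from pivot to tip, 5 mm thick) on a vertical pivot at tray x -64, y 35, bar centre z 55.5 mm. 0 = closed, bar along the tray's -y over the cover's tongue with its tip in the U-shaped catch (at tray x -64, y -40, top z 63 mm); grows as the tip swings towards -x (towards the robot), up to 1.5 rad. Stays where it is left (about 0.6 N at the peg).
- latch_peg (a point): Half-way up the round black peg standing on the latch bar: 12 mm diameter, 28 mm high (z 58..86 mm), 50 mm from the pivot.
- bowls: Stack of three white enamel bowls, 140 mm across, 78 mm high; origin at its underside. Bystander.
- squeeze_bottle: Empty white plastic squeeze bottle, 54 mm across, 175 mm high; origin at its underside. Bystander.
- glass_lid: Round glass lid with a knob, 170 mm across, 46 mm high; origin at its underside. Bystander.
- grill_lifter: Steel grill lifter with a wooden handle, 280 mm long, lying flat. Bystander.
Mind the look-alikes: they are no part of the job. What is shaped like the part that bears cell2_mid but green is not meant. Leave any yellow look-alike of the part that bears cell1_mid alone.

How it is judged:
By the outcome, as a careful person would: the job done as asked, in the order asked, and still so for the second after the job is handed in, with the robot touching nothing.
Of cell1, cell2, cell3 only 2 to 3 are there at a start; the rules pass over those that are not, and their reading is None.
At some moment in a run one of cell1, cell2, cell3 may be knocked a few centimetres aside while the robot is not near it.
It also fails if it takes over 210 s, if anything falls off the work surface, if the arm or the gripper's body presses on something with over 40 N, if the wrist force passes 120 N, or if a joint passes its speed limit or range.

### The arm

A 7-joint arm with a two-finger parallel gripper is mounted at the origin on the work surface. World frame = base frame: x ahead of the robot, y to its left, z up, the work surface at z = 0. Lengths are in m, angles in rad, forces in N, time in s.
With the tool pointing down it reaches from about 0.4 to 0.875 m from the base axis. Payload 19.3 kg.
Tool frame: the origin (TCP) lies where the fingers leave the gripper's body, on its centre line; the fingertips stand bot.tip_reach ahead of it and the grasp point (between the pads) lies 54 mm ahead of it (bot.tip_reach is the distance from the TCP to the fingertips, in m); z points along the fingers, y is the line along which they close (so a half turn about z gives the same grasp; the last joint's range is limited). The gripper opens to 85 mm and grips with 20 to 120 N. Pads are 22 mm wide; open, the fingers measure 114 mm over their backs; the gripper's body (76 mm by 85 mm) begins 54 mm behind the grasp point. The pads swing forward as they close: fully open they stand 13 mm farther back than shut.
Start: joints at [-1.182, 0.521, -0.036, 1.599, 0.021, 1.021, -0.113], TCP at [0.277, 0.56, 0.304] pointing down, gripper open.
Joint ranges: [-2.91, 2.91], [-0.3, 2.13], [-1.5, 1.42], [0.17, 2.43], [-1.26, 4.41], [0.16, 1.93], [-2.52, 2.52]. Speed limits (rad/s): [1.89, 1.89, 2.39, 2.39, 3.01, 3.01, 3.01].

### API

Orientations are given as [roll, pitch, yaw] about the fixed x, y, z axes, in that order (R = Rz(yaw) Ry(pitch) Rx(roll)).
In Python, from workcell import bot gives the robot as it stands. The module is installed in compiled form; this text tells all that it offers.
- The arm moves only by the shell command python3 -m jog 'ROWS' [FORCE]. ROWS is JSON, a list that holds one entry, the list of rows, each a list of 7 numbers: the shift along the tool's x, y, z in mm, then the turn, a rotation vector about the tool's x, y, z in rad, then the opening, from 0 (shut) to 1 (fully open). In form: [[[tx, ty, tz, wx, wy, wz, fingers], ...]]. A call has 1 to 5 rows; each row shifts and turns the commanded pose from where the row before left it, along the tool's axes as they then stand; what a row does not reach is not made up. A row lasts 1/10 s, in which the tool goes at most 50 mm and 8.59 degrees, less where a joint would pass 70% of its speed; a pose out of reach is approached as far as the arm can. A call is refused whole if a number of a shift passes 50 or a number of a turn 0.15, either way. A call with a gripper value outside its range is refused whole. The fingers move at their own pace and stop on an object; FORCE is the grip in N (left out, the last holds). Time passes only in rows, so rows that do not move let the fingers close. It gives the time, the measured TCP pose, the force, the opening and the grip force at its end, in the units of the state.
- bot.observe(): the state, without advancing time (a new reading comes with each control period).
- bot.grab_frame(name): name is "scene" or "side" or "wrist"; returns a dict with "img" (400x640x3 uint8, red, green, blue), "intrinsics" (3x3 intrinsics, pixels), "R" (3x3) and "t" (3): a world point X has camera coordinates R X + t; the wrist camera has in their place "tool_from_camera" (4x4, takes a point from camera to tool coordinates, whose origin is the TCP and whose axes are the flange's). Camera axes: x right, y down, z forward; pixel columns grow to the right and rows downward; lengths in m; the calibration is good to about 2 mm. A picture is of the moment at which its call begins: read the wrist's pose just before it. There is no depth.
- bot.job_done(): hands the job in; it is judged then, once.
Trained networks look in a picture, given as the dict that the camera call returned (one of the last four; its "shot" number tells which), for a name from the list of things; names that differ only in an ending like _2 or _b are one class to them, and where a whole thing is asked for, a point or a joint stands for the part that bears it (a point fixed in the world has none). Each returns a list of dicts, best first, with "conf" (0 to 1); they miss things now and then, are a little off and sometimes report something else, mostly with a low value. They report only what shows in the picture. A call takes as long as a camera call. They do not tell look-alikes from the thing itself.
- bot.trace(query, picture): "region" (400x640 bool, what is visible of it).
- bot.spot_point(query, picture): "xyz" ([x, y, z] in m, in world coordinates, good to about 4 mm: a listed point, or the origin of a listed thing).
The state is a dict: "clock": time; "qpos": joint angles; "qd": joint speeds; "joint_efforts": joint torques, N m; "position": TCP position; "tool_rot": TCP orientation; "force": force on the tool from outside, world axes, zero at the start; "moment": the same for the moment, N m; "grip_width": finger opening in m; "finger_force": force on a finger pad.
Only numpy, scipy, OpenCV 4.12 (cv2) and the standard library are available. Lean on these libraries where they do the work, as an engineer would, in place of code of your own. Each camera call takes 0.05 s, during which the arm holds its last target. There are 200 camera calls.

## Working session

There is one attempt and no reset: what is moved stays moved. The work goes in short steps, Python scripts to look and compute and a shell command to move; the robot and the scene stay as the last step left them, time stands still between calls to the robot, and variables do not carry over. Pictures are saved under pics/ and viewed, at most 14 in all, crops included, and the job is handed in when it is done.

```bash
mkdir -p pics; cat > h.py <<'E'
import numpy as np, cv2
from workcell import bot
from scipy.spatial.transform import Rotation as Ro
def save(p,n,crop=None,s=1):
    im=p["img"][:,:,::-1]
    if crop: x0,y0,x1,y1=crop; im=im[y0:y1,x0:x1]
    im=cv2.resize(im,None,fx=s,fy=s,interpolation=cv2.INTER_CUBIC); cv2.imwrite(f"pics/{n}.png",im)
def cam(p,st=None):
    K=np.array(p["intrinsics"])
    if "R" in p: return K,np.array(p["R"]),np.array(p["t"])
    T=np.array(p["tool_from_camera"]); Rw=Ro.from_euler("xyz",st["tool_rot"]).as_matrix()
    Rwc=Rw@T[:3,:3]; tw=Rw@T[:3,3]+np.array(st["position"])
    return K,Rwc.T,-Rwc.T@tw
def proj(p,X,st=None):
    K,R,t=cam(p,st); c=K@(R@np.array(X)+t); return c[:2]/c[2]
def back(p,uv,z,st=None):
    K,R,t=cam(p,st); d=R.T@np.linalg.solve(K,[uv[0],uv[1],1]); o=-R.T@t
    return o+d*(z-o[2])/d[2]
E
python3 - <<'E'
from h import *
st=bot.observe(); print(st)
for c in ["scene","side"]:
    p=bot.grab_frame(c); save(p,c)
    for q in ["cell1_mid","cell1_nub","bay1_seat","bay2_seat","bay3_seat","cover_edge","latch_peg","tray","bay2_lip","bay2_spring","bowls","squeeze_bottle","glass_lid","grill_lifter"]:
        for r in bot.spot_point(q,p): print(c,q,round(r["conf"],2),np.round(r["xyz"],4),np.round(proj(p,r["xyz"])))
E
```

```text
{'clock': 0.0, 'qpos': array([-1.18220917,  0.52202826, -0.03628693,  1.59995895,  0.02120467,
        1.02106564, -0.11279427]), 'qd': array([-4.09152842e-04,  1.15054542e-04, -6.23058584e-04,  1.85845604e-03,
        1.39576675e-03, -5.29786669e-05, -1.66740055e-03]), 'joint_efforts': array([ 3.75845821e-04, -9.27090311e+01,  1.97962359e+00, -3.69955981e+01,
        1.78030785e-02,  7.59656075e-03, -2.30072772e-05]), 'position': array([0.27673462, 0.56014405, 0.30333482]), 'tool_rot': array([-3.14052181e+00,  9.82361852e-05,  2.68276776e+00]), 'force': array([ 0.17748648,  0.28435089, -1.07489085]), 'moment': array([-0.03116981,  0.03443669, -0.05948217]), 'finger_force': 0.0, 'grip_width': 0.08573861996268625}
scene cell1_mid 0.57 [ 0.5918 -0.2407  0.0165] [233. 199.]
scene cell1_nub 0.58 [ 0.6431 -0.1513  0.0121] [257. 221.]
scene cell1_nub 0.42 [ 0.6168 -0.2508  0.0135] [227. 206.]
scene bay3_seat 0.72 [ 0.5555 -0.0043  0.0253] [314. 205.]
scene cover_edge 0.5 [0.6324 0.0533 0.1359] [327. 212.]
scene latch_peg 0.58 [0.441  0.0703 0.0761] [349. 169.]
scene tray 0.68 [0.5596 0.111
[... 1461 characters left out ...]
tray 0.3 [ 0.5045 -0.2255  0.0125] [339. 253.]
side tray 0.26 [ 0.5906 -0.2354  0.0183] [367. 243.]
side bay2_lip 0.84 [0.5782 0.0532 0.046 ] [311. 195.]
side bay2_lip 0.54 [ 0.5913 -0.2364  0.017 ] [367. 243.]
side bay2_spring 0.91 [0.5341 0.0565 0.0284] [299. 202.]
side bay2_spring 0.23 [0.5573 0.055  0.0288] [305. 201.]
side bowls 0.66 [ 4.751e-01  4.437e-01 -3.000e-04] [240. 173.]
side squeeze_bottle 0.86 [ 7.274e-01 -1.586e-01  5.000e-04] [386. 222.]
side squeeze_bottle 0.38 [ 0.5834 -0.0088  0.0285] [322. 207.]
side squeeze_bottle 0.22 [0.4397 0.0679 0.076 ] [270. 196.]
side squeeze_bottle 0.17 [0.5795 0.0533 0.0458] [311. 195.]
side glass_lid 0.84 [ 0.6677 -0.3669  0.003 ] [420. 263.]
```

```bash
python3 - <<'E'
import cv2,numpy as np
a=cv2.imread("pics/scene.png")[120:300,140:540]; b=cv2.imread("pics/side.png")[120:300,180:580]
cv2.imwrite("pics/both.png",cv2.resize(np.vstack([a,b]),None,fx=1.66,fy=1.66,interpolation=cv2.INTER_CUBIC))
E
```

```text
(no output)
```

View pics/both.png

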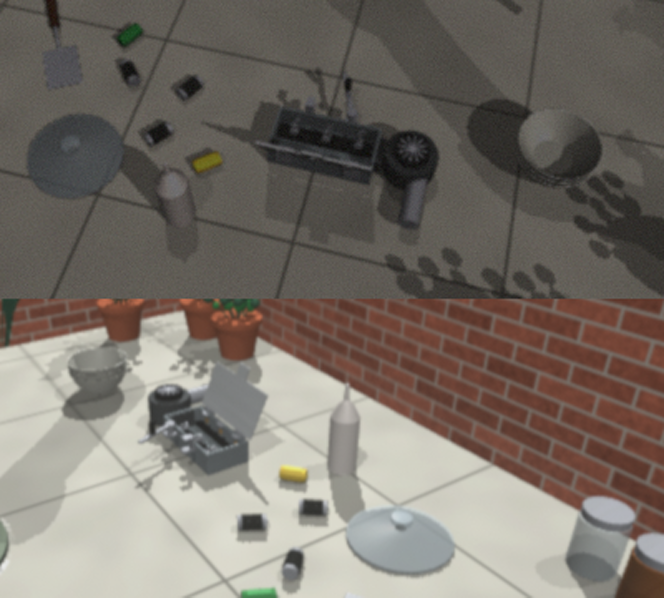

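```bash
cat >> h.py <<'E'
def plan(pos,rpy,n=None,st=None,start=None):
    """print rows (mm, rad) towards pos/rpy, from the measured pose or start=(pos,rpy)"""
    st=st or bot.observe(); p0,r0=start or (st["position"],st["tool_rot"])
    R0=Ro.from_euler("xyz",r0); R1=Ro.from_euler("xyz",rpy)
    w=(R0.inv()*R1).as_rotvec(); d=np.array(pos)-np.array(p0)
    k=int(np.ceil(max(np.linalg.norm(d)/.049,np.linalg.norm(w)/.145,1))); n=n or k
    print("n",n,"total tool shift mm",np.round(R0.inv().apply(d)*1e3,1),"turn",np.round(w,3))
    for i in range(n):
        Ri=R0*Ro.from_rotvec(w*i/n); s=Ri.inv().apply(d/n)*1e3
        print("  ",np.round(s,1).tolist()+np.round(w/n,3).tolist())
E
python3 - <<'E'
from h import *
p=bot.grab_frame("wrist"); print(bot.tip_reach,p["tool_from_camera"],p["intrinsics"])
p=bot.grab_frame("scene")
for uv in [(218,163),(253,172),(235,200),(218,141),(265,217)]: print(uv,back(p,uv,.0125))
plan([.47,.05,.30],[np.pi,0,np.pi])
E
```

```text
0.0726 [[ 3.91449429e-04 -9.55865268e-01 -2.93805098e-01  7.48802081e-02]
 [ 9.99999623e-01  6.01721157e-04 -6.25295734e-04 -5.44529140e-04]
 [ 7.74487218e-04 -2.93804742e-01  9.55865144e-01 -7.02313516e-02]
 [ 0.00000000e+00  0.00000000e+00  0.00000000e+00  1.00000000e+00]] [[285.76521617   0.         322.14788563]
 [  0.         285.76521617 197.4175836 ]
 [  0.           0.           1.        ]]
(218, 163) [ 0.47867708 -0.33314566  0.0125    ]
(253, 172) [ 0.48315122 -0.21689282  0.0125    ]
(235, 200) [ 0.59218249 -0.23575985  0.0125    ]
(218, 141) [ 0.39731396 -0.36452507  0.0125    ]
(265, 217) [ 0.62434291 -0.13197725  0.0125    ]
n 12 total tool shift mm [-399.2 -372.     3.9] turn [ 0.     0.    -0.459]
   [-33.3, -31.0, 0.3, 0.0, 0.0, -0.038]
   [-32.1, -32.2, 0.3, 0.0, 0.0, -0.038]
   [-30.8, -33.5, 0.3, 0.0, 0.0, -0.038]
   [-29.5, -34.6, 0.3, 0.0, 0.0, -0.038]
   [-28.2, -35.7, 0.3, 0.0, 0.0, -0.038]
   [-26.8, -36.8, 0.3, 0.0, 0.0, -0.038]
   [-25.3, -37.8, 0.3, 0.0, 0.0, -0.038]
   [-23.9, -38.7, 0.3, 0.0, 0.0, -0.038]
   [-22.4, -39.6, 0.3, 0.0, 0.0, -0.038]
   [-20.9, -40.4, 0.3, 0.0, 0.0, -0.038]
   [-19.3, -41.2, 0.3, 0.0, 0.0, -0.038]
   [-17.7, -41.9, 0.3, 0.0, 0.0, -0.038]
```

```bash
python3 -m jog '[[[-33,-31,0,0,0,-0.038,1],[-32,-32,0,0,0,-0.038,1],[-31,-33.5,0,0,0,-0.038,1],[-29.5,-34.5,0,0,0,-0.038,1],[-28,-36,0,0,0,-0.038,1]]]'; python3 -m jog '[[[-27,-37,0,0,0,-0.038,1],[-25,-38,0,0,0,-0.038,1],[-24,-39,0,0,0,-0.038,1],[-22,-40,0,0,0,-0.038,1],[-21,-40,0,0,0,-0.038,1]]]'; python3 -m jog '[[[-19,-41,0,0,0,-0.038,1],[-18,-42,0,0,0,-0.04,1],[0,0,0,0,0,0,1],[0,0,0,0,0,0,1]]]'
cat > look.py <<'E'
from h import *
import sys
def look(name,qs,show=True):
    st=bot.observe(); p=bot.grab_frame("wrist"); save(p,name)
    print(np.round(st["clock"],2),np.round(st["position"],4),np.round(st["tool_rot"],3))
    for q in qs:
        for r in bot.spot_point(q,p)[:4]:
            if r["conf"]>.3: print(q,round(r["conf"],2),np.round(r["xyz"],4),np.round(proj(p,r["xyz"],st)))
    return st,p
E
python3 - <<'E'
from look import *
st,p=look("w1",["bay1_seat","bay2_seat","bay3_seat","bay1_contact","bay2_contact","bay3_contact","bay2_lip","bay2_spring","tray","cover_edge","latch_peg"])
E
```

```text
clock: 2.1
position: [0.3574, 0.3461, 0.3041]
tool_rot: [3.141, 0.0, 2.874]
force: [1.4, -0.2, -1.0]
grip_width: 0.085
finger_force: 0.0
clock: 2.6
position: [0.437, 0.1324, 0.3042]
tool_rot: [3.141, 0.001, 3.064]
force: [0.7, -0.1, 1.5]
grip_width: 0.0857
finger_force: 0.0
clock: 3.0
position: [0.4688, 0.0484, 0.3039]
tool_rot: [3.142, 0.0, 3.138]
force: [-1.2, 0.3, -0.4]
grip_width: 0.0853
finger_force: 0.0
3.0 [0.4688 0.0484 0.3039] [3.142 0.    3.138]
bay1_seat 0.77 [0.5585 0.1114 0.0246] [370. 238.]
bay1_seat 0.71 [ 0.6639 -0.37    0.0027] [ 48. 296.]
bay2_seat 0.79 [0.5608 0.0536 0.0278] [327. 241.]
bay2_seat 0.41 [ 0.5922 -0.2337  0.0183] [121. 259.]
bay2_seat 0.32 [ 0.4838 -0.2178  0.0148] [117. 183.]
bay3_seat 0.57 [ 0.5588 -0.0042  0.0274] [283. 240.]
bay1_contact 0.77 [0.5804 0.1149 0.0283] [372. 254.]
bay1_contact 0.51 [ 0.5948 -0.2349  0.014 ] [122. 259.]
bay1_contact 0.41 [0.4424 0.0708 0.0735] [344. 158.]
bay2_contact 0.7 [0.5797 0.055  0.0247] [328. 253.]
bay2_contact 0.55 [ 0.6667 -0.3655  0.0024] [ 52. 298.]
bay3_contact 0.64 [ 0.5852 -0.0065  0.0279] [282. 258.]
bay2_lip 0.83 [0.5776 0.0537 0.0398] [327. 257.]
bay2_spring 0.63 [0.5417 0.0523 0.0287] [326. 228.]
tray 0.75 [0.553  0.0531 0.0009] [326. 228.]
tray 0.56 [0.559  0.113  0.0267] [371. 239.]
cover_edge 0.68 [0.6331 0.0536 0.1326] [328. 347.]
cover_edge 0.58 [ 0.4828 -0.3338  0.0112] [ 30. 182.]
latch_peg 0.87 [0.444  0.0725 0.0735] [346. 159.]
latch_peg 0.59 [ 0.4854 -0.3335  0.0146] [ 29. 184.]
latch_peg 0.52 [ 0.6171 -0.2558  0.0141] [111. 273.]
```

View pics/w1.png

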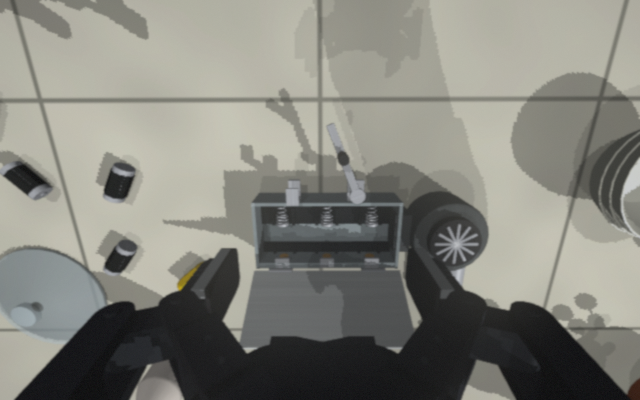

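```bash
python3 -m jog '[[[-5,48,9,0,0,0,1],[-5,48,9,0,0,0,1],[-5,48,9,0,0,0,1],[-5,48,9,0,0,0,1],[-5,48,9,0,0,0,1]]]' >/dev/null; python3 -m jog '[[[0,40,0,0,0,0,1],[0,20,0,0,0,0,1],[0,0,0,0,0,0,1],[0,0,0,0,0,0,1]]]'
python3 - <<'E'
from look import *
st,p=look("w2",["cell1_mid","cell2_mid","cell1_nub"])
save(p,"w2c",(130,60,530,340),2)
E
```

```text
clock: 4.5
position: [0.4938, 0.3489, 0.2586]
tool_rot: [-3.141, -0.0, 3.141]
force: [0.6, -1.3, 0.2]
grip_width: 0.0857
finger_force: 0.0
4.5 [0.4938 0.3489 0.2586] [-3.141 -0.     3.141]
cell2_mid 0.43 [ 0.5506  0.0549 -0.001 ] [ 86. 221.]
```

View pics/w2c.png

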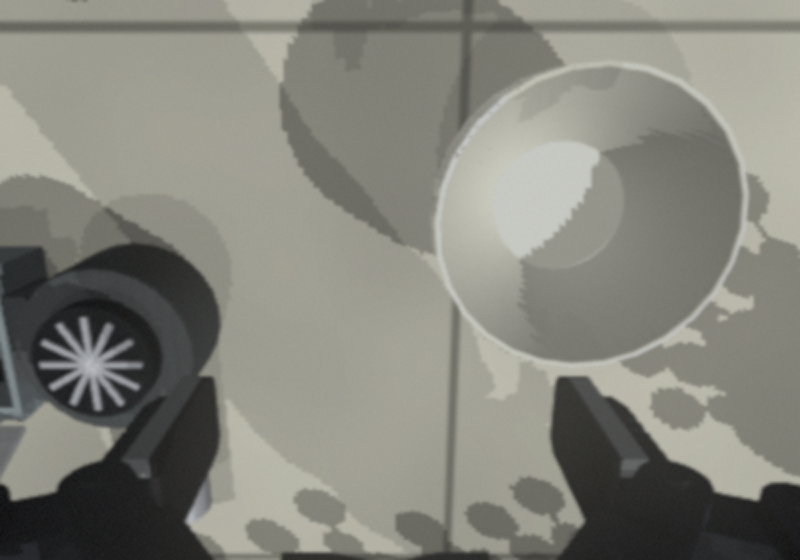

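```bash
for i in 1 2; do :; done; python3 -m jog '[[[0,-50,0,0,0,0,1],[0,-50,0,0,0,0,1],[0,-50,0,0,0,0,1],[0,-50,0,0,0,0,1],[0,-50,0,0,0,0,1]]]' >/dev/null; python3 -m jog '[[[0,-50,0,0,0,0,1],[0,-50,0,0,0,0,1],[0,-50,0,0,0,0,1],[0,-50,0,0,0,0,1],[0,-50,0,0,0,0,1]]]' >/dev/null; python3 -m jog '[[[0,-50,0,0,0,0,1],[0,-50,0,0,0,0,1],[0,0,0,0,0,0,1],[0,0,0,0,0,0,1]]]'
python3 - <<'E'
from look import *
st,p=look("w3",["cell1_mid","cell1_nub"])
save(p,"w3c",(130,60,530,340),2)
E
```

```text
clock: 6.1
position: [0.4925, -0.2524, 0.2589]
tool_rot: [-3.141, -0.0, 3.137]
force: [-0.3, 1.1, -0.2]
grip_width: 0.0857
finger_force: 0.0
6.1 [ 0.4925 -0.2524  0.2589] [-3.141 -0.     3.137]
cell1_mid 0.94 [ 0.5928 -0.2337  0.0167] [338. 259.]
cell1_mid 0.81 [ 0.6289 -0.1367  0.0126] [414. 283.]
cell1_mid 0.73 [0.5584 0.0533 0.0275] [588. 237.]
cell1_nub 0.66 [ 0.5068 -0.2266  0.0105] [345. 190.]
cell1_nub 0.62 [ 0.6428 -0.1584  0.0141] [396. 293.]
cell1_nub 0.59 [ 0.6151 -0.2536  0.0127] [322. 274.]
```

View pics/w3c.png

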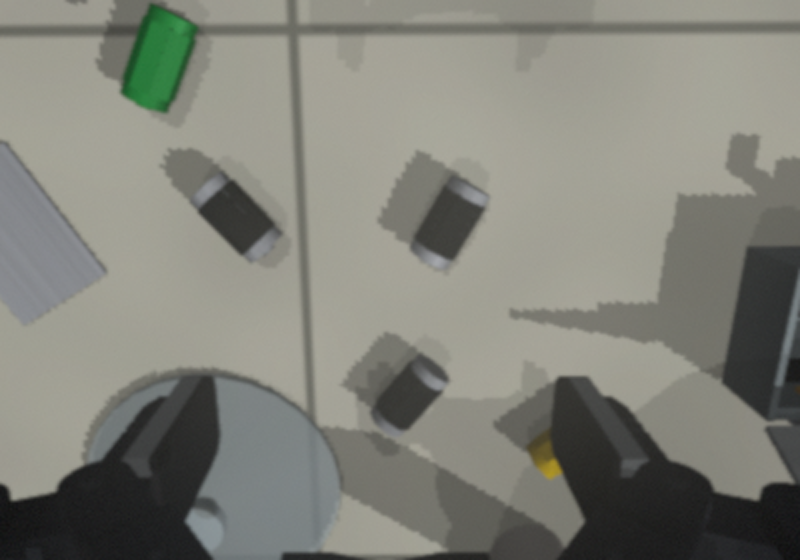

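```bash
cat >> look.py <<'E'
def cells(st,p,z=.0125):
    nubs=[r for r in bot.spot_point("cell1_nub",p)+bot.spot_point("cell2_nub",p)]
    for r in bot.trace("cell1_mid",p):
        m=r["region"]; v,u=np.nonzero(m); rgb=p["img"][m].astype(float).mean(0)
        if len(u)<100: continue
        X=np.array([back(p,(a,b),z,st)[:2] for a,b in zip(u,v)]); hull=cv2.minAreaRect((X*1e4).astype(np.float32))
        c=np.array(hull[0])/1e4; w,V=np.linalg.eigh(np.cov((X-X.mean(0)).T)); ax=V[:,1]
        print("seg",round(r["conf"],2),len(u),"px",u.mean().round(),v.mean().round(),"mean",X.mean(0).round(4),"rect",c.round(4),np.round(hull[1],0)/10,"ax deg",np.degrees(np.arctan2(ax[1],ax[0])).round(1),rgb.round())
        for q in nubs:
            d=np.array(q["xyz"][:2])-c
            if np.linalg.norm(d)<.04: print("   nub",round(q["conf"],2),np.degrees(np.arctan2(d[1],d[0])).round(0),np.linalg.norm(d).round(3))
E
python3 - <<'E'
from look import *
st=bot.observe(); p=bot.grab_frame("wrist"); cells(st,p)
E
```

```text
seg 0.77 310 px 400.0 285.0 mean [ 0.6328 -0.1501] rect [ 0.6328 -0.1518] [38.6 20.6] ax deg -169.9 [107.  94.  46.]
   nub 0.87 -23.0 0.011
seg 0.64 818 px 332.0 257.0 mean [ 0.593  -0.2385] rect [ 0.5934 -0.2389] [27.7 55.3] ax deg 144.2 [74. 74. 72.]
   nub 0.97 -33.0 0.028
```

```bash
python3 - <<'E'
from h import *
plan([.593,-.239,.15],[np.pi,0,2.517])
E
```

```text
n 5 total tool shift mm [-99.4  11.  109.1] turn [0.    0.    0.625]
   [-19.9, 2.2, 21.8, 0.0, 0.0, 0.125]
   [-19.5, 4.7, 21.8, 0.0, 0.0, 0.125]
   [-18.7, 7.1, 21.8, 0.0, 0.0, 0.125]
   [-17.7, 9.3, 21.8, 0.0, 0.0, 0.125]
   [-16.4, 11.5, 21.8, 0.0, 0.0, 0.125]
```

```bash
python3 -m jog '[[[-20,2,22,0,0,0.125,0.6],[-19.5,4.7,22,0,0,0.125,0.6],[-19,7,22,0,0,0.125,0.6],[-18,9,22,0,0,0.125,0.6],[-16,11.5,21.5,0,0,0.125,0.6]]]' >/dev/null;  python3 -m jog '[[[0,0,0,0,0,0,0.6],[0,0,0,0,0,0,0.6],[0,0,0,0,0,0,0.6]]]'
python3 - <<'E'
from look import *
st,p=look("w4",["cell1_mid","cell1_nub"]); cells(st,p)
E
```

```text
clock: 7.25
position: [0.5927, -0.2407, 0.1503]
tool_rot: [-3.142, 0.001, 2.517]
force: [-0.1, -0.3, 0.9]
grip_width: 0.0514
finger_force: 0.0
7.25 [ 0.5927 -0.2407  0.1503] [-3.142e+00  1.000e-03  2.517e+00]
cell1_mid 0.81 [ 0.6294 -0.1413  0.015 ] [462. 176.]
cell1_mid 0.57 [ 0.5949 -0.2349  0.0167] [331. 211.]
cell1_nub 0.83 [ 0.6407 -0.1574  0.0137] [449. 199.]
cell1_nub 0.75 [ 0.6174 -0.2519  0.0122] [330. 242.]
seg 0.87 2127 px 325.0 209.0 mean [ 0.5929 -0.2387] rect [ 0.5942 -0.2394] [25.5 55.9] ax deg 142.6 [83. 84. 81.]
   nub 0.75 -28.0 0.026
seg 0.61 2684 px 464.0 167.0 mean [ 0.6261 -0.1366] rect [ 0.6266 -0.1374] [30.8 51.7] ax deg 130.0 [154. 142.  55.]
   nub 0.83 -55.0 0.024
```

View pics/w4.png

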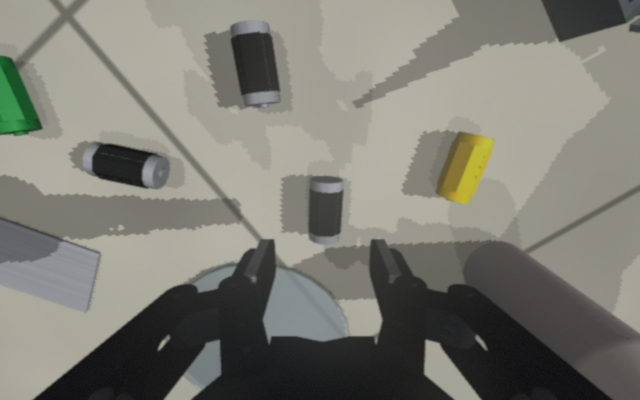

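```bash
python3 -m jog '[[[0,2,40,0,0,0,0.6],[0,0,33,0,0,0,0.6],[0,0,0,0,0,0,0],[0,0,0,0,0,0,0],[0,0,0,0,0,0,0]]]' 40;  python3 -m jog '[[[0,0,0,0,0,0,0],[0,0,0,0,0,0,0],[0,0,-40,0,0,0,0],[0,0,-50,0,0,0,0],[0,0,-30,0,0,0,0]]]'; python3 -m jog '[[[0,0,0,0,0,0,0],[0,0,0,0,0,0,0]]]'
python3 - <<'E'
from look import *
st,p=look("w5",["cell1_mid","cell1_nub"])
save(p,"w5c",(220,120,420,270),4)
z=st["position"][2]-.063
cells(st,p,z); print(proj(p,[st["position"][0],st["position"][1],z],st))
plan([.554-.005-.03,.0535-.058,.19],[np.pi,0,np.pi])
E
```

```text
clock: 8.05
position: [0.5949, -0.2393, 0.0783]
tool_rot: [3.141, 0.002, 2.516]
force: [0.2, -0.4, 0.5]
grip_width: 0.024
finger_force: 43.4
clock: 8.55
position: [0.5948, -0.2392, 0.2003]
tool_rot: [3.141, 0.003, 2.515]
force: [0.8, -0.6, -0.0]
grip_width: 0.0239
finger_force: 43.5
clock: 8.75
position: [0.5944, -0.2387, 0.1972]
tool_rot: [3.141, 0.001, 2.516]
force: [0.4, -0.3, -1.2]
grip_width: 0.0238
finger_force: 43.5
8.75 [ 0.5944 -0.2387  0.1972] [3.141e+00 1.000e-03 2.516e+00]
cell1_mid 0.97 [ 0.5928 -0.2313  0.1395] [333. 254.]
cell1_mid 0.89 [ 0.6275 -0.1367  0.0126] [437. 158.]
cell1_mid 0.53 [ 0.5066 -0.2263  0.0104] [274. 105.]
cell1_mid 0.41 [ 0.5833 -0.0039  0.032 ] [581.   4.]
cell1_nub 0.9 [ 0.6158 -0.2499  0.1351] [329. 299.]
cell1_nub 0.88 [ 0.6419 -0.159   0.0103] [422. 184.]
seg 0.72 1737 px 436.0 157.0 mean [ 0.5818 -0.1646] rect [ 0.582  -0.1648] [15.5 26.5] ax deg 129.0 [162. 150.  59.]
[323.16537407 259.14225616]
n 6 total tool shift mm [197.9 145.9   5.7] turn [-0.    -0.002 -0.626]
   [33.0, 24.3, 0.9, -0.0, -0.0, -0.104]
   [30.3, 27.6, 0.9, -0.0, -0.0, -0.104]
   [27.2, 30.6, 0.9, -0.0, -0.0, -0.104]
   [23.9, 33.3, 0.9, -0.0, -0.0, -0.104]
   [20.3, 35.6, 0.9, -0.0, -0.0, -0.104]
   [16.5, 37.5, 0.9, -0.0, -0.0, -0.104]
```

View pics/w5c.png

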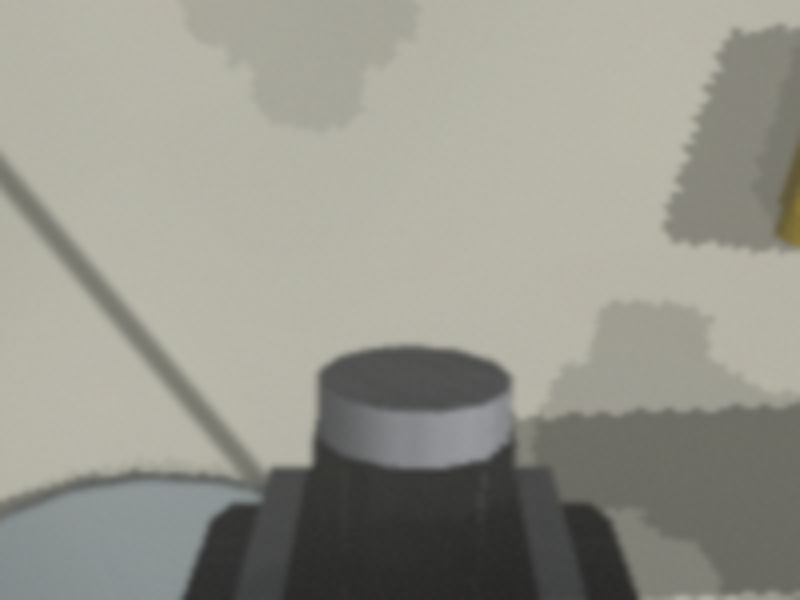

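```bash
cat >> look.py <<'E'
def hand(p,uv,zt):
    "tool x,y (mm) of a pixel at tool depth zt (mm)"
    T=np.array(p["tool_from_camera"]); d=T[:3,:3]@np.linalg.solve(np.array(p["intrinsics"]),[uv[0],uv[1],1]); o=T[:3,3]
    return np.round((o+d*(zt/1e3-o[2])/d[2])*1e3,1)
E
python3 - <<'E'
from look import *
p=bot.grab_frame("wrist")
print(hand(p,(323,222.5),53.3),hand(p,(323,206.8),78.3),hand(p,(323,214.6),65.8))
E
python3 -m jog '[[[33,24.5,0,0,0,-0.104,0],[30.5,27.5,0,0,0,-0.104,0],[27,30.5,0,0,0,-0.104,0],[24,33,0,0,0,-0.104,0],[20.5,35.5,0,0,0,-0.104,0]]]' >/dev/null;python3 -m jog '[[[17,37.5,0,0,0,-0.104,0],[0,0,0,0,0,0,0],[0,0,0,0,0,0,0]]]'
```

```text
[24.6 -0.2 53.3] [23.7 -0.1 78.3] [23.8 -0.2 65.8]
clock: 9.9
position: [0.5185, -0.0042, 0.1964]
tool_rot: [3.142, -0.0, 3.141]
force: [0.8, -0.6, -1.2]
grip_width: 0.0239
finger_force: 43.4
```

```bash
python3 - <<'E'
from look import *
st,p=look("w6",["bay1_seat","bay2_seat","bay3_seat","bay1_contact","bay2_contact","bay3_contact","bay2_lip","bay2_spring","tray"])
for d in ["scene","side"]:
    p=bot.grab_frame(d)
    for q in ["bay1_seat","bay2_seat","bay3_seat","bay1_contact","bay3_contact","bay2_lip","bay2_spring","latch_peg","cover_edge"]:
        r=bot.spot_point(q,p)
        if r: print(d,q,round(r[0]["conf"],2),np.round(r[0]["xyz"],4))
E
```

```text
9.9 [ 0.5185 -0.0042  0.1964] [ 3.142 -0.     3.141]
bay1_seat 0.87 [0.5592 0.1126 0.0295] [451. 243.]
bay2_seat 0.71 [ 0.5468 -0.0035  0.1331] [325. 305.]
bay2_seat 0.66 [0.56   0.0513 0.0299] [384. 244.]
bay1_contact 0.61 [0.5834 0.1182 0.0269] [452. 265.]
bay2_lip 0.72 [0.5722 0.0523 0.0404] [386. 261.]
bay2_spring 0.9 [0.5376 0.0519 0.029 ] [386. 220.]
tray 0.64 [0.5518 0.0538 0.0028] [381. 224.]
scene bay1_seat 0.65 [0.562  0.1129 0.0259]
scene bay2_seat 0.89 [0.554  0.0525 0.0256]
scene bay3_seat 0.79 [ 0.5568 -0.0069  0.0251]
scene bay1_contact 0.64 [0.5844 0.1119 0.0256]
scene bay3_contact 0.71 [ 0.584  -0.0027  0.0287]
scene bay2_lip 0.68 [ 0.4123 -0.5175  0.0032]
scene bay2_spring 0.9 [0.5375 0.0532 0.0273]
scene latch_peg 0.74 [5.831e-01 1.000e-04 2.690e-02]
scene cover_edge 0.64 [ 0.4868 -0.2167  0.0163]
side bay1_seat 0.86 [0.5527 0.11   0.026 ]
side bay2_seat 0.94 [0.5583 0.052  0.0257]
side bay3_seat 0.88 [ 5.538e-01 -3.000e-04  2.860e-02]
side bay1_contact 0.87 [0.5869 0.1117 0.0236]
side bay3_contact 0.88 [ 0.5866 -0.0084  0.026 ]
side bay2_lip 0.8 [0.5792 0.055  0.0481]
side bay2_spring 0.61 [0.5345 0.0571 0.0307]
side latch_peg 0.64 [0.4389 0.0661 0.0767]
side cover_edge 0.56 [0.6275 0.0556 0.1346]
```

View pics/w6.png

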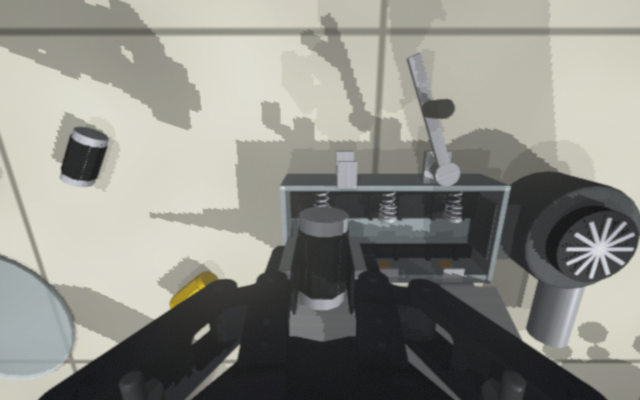

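```bash
python3 - <<'E'
from look import *
st=bot.observe(); p=bot.grab_frame("wrist")
for uv in [(281,188),(509,187)]: print(back(p,uv,.046,st))
for t in [(-52,92,46),(-52,-92,46),(-16,0,27),(24,0,43),(-64,35,58)]:
    print(t,proj(p,np.array([.554,.0535,0])+np.array(t)/1e3,st).round(1))
save(p,"w7c",(270,140,530,300),3)
E
```

```text
[ 0.50321784 -0.03835613  0.046     ]
[0.50264875 0.14373879 0.046     ]
(-52, 92, 46) [511.4 186.2]
(-52, -92, 46) [280.8 186.5]
(-16, 0, 27) [387.8 219.7]
(24, 0, 43) [388.8 268.5]
(-64, 35, 58) [448.2 174.9]
```

View pics/w7c.png

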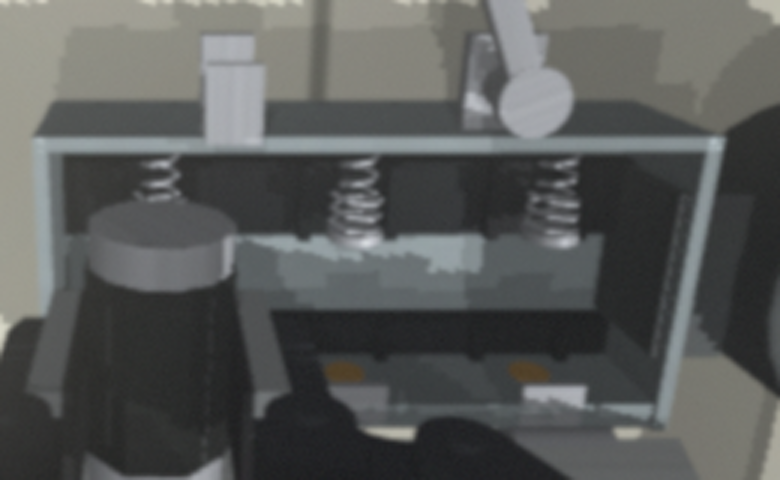

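```bash
cat >> look.py <<'E'
O=np.array([.5538,.0535,0])
def ins(a,cx,cz,y,off=(-1,0,65.8)):
    R=Ro.from_euler("y",np.pi-np.radians(a)); C=O+np.array([cx,y,cz])/1e3
    return C-R.apply(np.array(off)/1e3), R.as_euler("xyz")
def chain(way,y,off=(-1,0,65.8),st=None):
    s=None
    for w in way:
        t=ins(*w,y,off); print("->",w,t[0].round(4)); plan(*t,start=s); s=t
E
python3 - <<'E'
from look import *
chain([(30,5,90),(30,5,52),(30,-4.5,48),(30,-4.5,39),(15,-4.5,33.7),(0,-4.5,28.5),(0,3.5,28)],-58)
E
```

```text
-> (30, 5, 90) [ 0.525  -0.0045  0.1465]
n 4 total tool shift mm [-6.5  0.3 49.9] turn [-0.    -0.524 -0.002]
   [-1.6, 0.1, 12.5, -0.0, -0.131, -0.0]
   [0.0, 0.1, 12.6, -0.0, -0.131, -0.0]
   [1.7, 0.1, 12.5, -0.0, -0.131, -0.0]
   [3.3, 0.1, 12.1, -0.0, -0.131, -0.0]
-> (30, 5, 52) [ 0.525  -0.0045  0.1085]
n 1 total tool shift mm [19.  -0.  32.9] turn [0. 0. 0.]
   [19.0, -0.0, 32.9, 0.0, 0.0, 0.0]
-> (30, -4.5, 48) [ 0.5155 -0.0045  0.1045]
n 1 total tool shift mm [10.2 -0.  -1.3] turn [0. 0. 0.]
   [10.2, -0.0, -1.3, 0.0, 0.0, 0.0]
-> (30, -4.5, 39) [ 0.5155 -0.0045  0.0955]
n 1 total tool shift mm [ 4.5 -0.   7.8] turn [0. 0. 0.]
   [4.5, -0.0, 7.8, 0.0, 0.0, 0.0]
-> (15, -4.5, 33.7) [ 0.5313 -0.0045  0.097 ]
n 2 total tool shift mm [-14.4   0.    6.6] turn [0.    0.262 0.   ]
   [-7.2, 0.0, 3.3, 0.0, 0.131, 0.0]
   [-7.6, 0.0, 2.3, 0.0, 0.131, 0.0]
-> (0, -4.5, 28.5) [ 0.5483 -0.0045  0.0943]
n 2 total tool shift mm [-15.7   0.    7. ] turn [0.    0.262 0.   ]
   [-7.9, 0.0, 3.5, 0.0, 0.131, 0.0]
   [-8.2, 0.0, 2.4, 0.0, 0.131, 0.0]
-> (0, 3.5, 28) [ 0.5563 -0.0045  0.0938]
n 1 total tool shift mm [-8.   0.   0.5] turn [0. 0. 0.]
   [-8.0, 0.0, 0.5, 0.0, 0.0, 0.0]
```

```bash
python3 -m jog '[[[-1.6,0,12.5,0,-0.131,0,0],[0,0,12.5,0,-0.131,0,0],[1.7,0,12.5,0,-0.131,0,0],[3.3,0,12.1,0,-0.131,0,0],[0,0,0,0,0,0,0]]]' 60;  python3 -m jog '[[[9.5,0,16.5,0,0,0,0],[9.5,0,16.5,0,0,0,0],[0,0,0,0,0,0,0]]]'; python3 -m jog '[[[5,0,-0.7,0,0,0,0],[5.2,0,-0.6,0,0,0,0],[0,0,0,0,0,0,0]]]'; python3 -m jog '[[[2.2,0,4,0,0,0,0],[2.3,0,3.8,0,0,0,0],[0,0,0,0,0,0,0]]]'
python3 - <<'E'
from look import *
st,p=look("b1",[]); print(st["force"])
save(p,"b1c",(220,100,540,300),2.5)
E
```

```text
clock: 11.95
position: [0.5157, -0.0186, 0.1638]
tool_rot: [-3.091, 0.27, 3.137]
force: [-0.3, 0.3, -0.5]
grip_width: 0.0232
finger_force: 63.8
clock: 12.25
position: [0.5082, -0.0203, 0.136]
tool_rot: [-3.088, 0.265, 3.137]
force: [0.6, -0.3, -1.4]
grip_width: 0.0232
finger_force: 63.8
clock: 12.55
position: [0.4983, -0.0202, 0.1358]
tool_rot: [-3.088, 0.267, 3.136]
force: [0.6, 0.0, -0.5]
grip_width: 0.0232
finger_force: 63.8
clock: 12.85
position: [0.4963, -0.0206, 0.1267]
tool_rot: [-3.088, 0.266, 3.137]
force: [-0.2, -0.8, -0.2]
grip_width: 0.0235
finger_force: 63.8
12.85 [ 0.4963 -0.0206  0.1267] [-3.088  0.266  3.137]
[-0.18488578 -0.84789884 -0.18430493]
```

View pics/b1c.png

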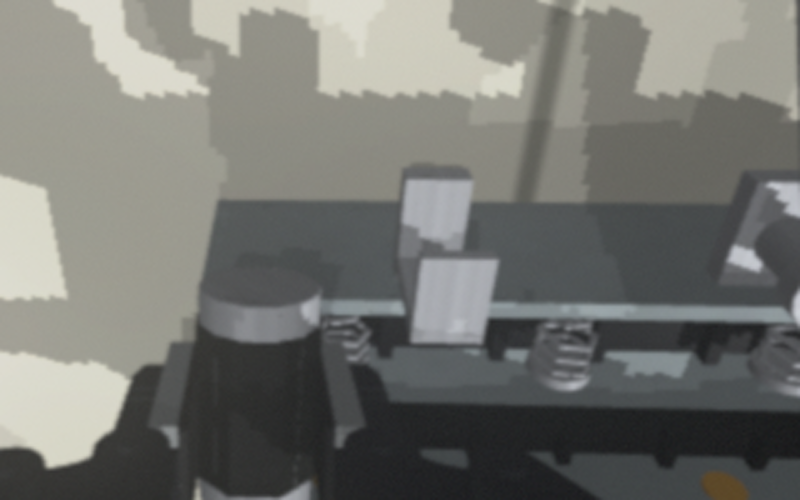

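```bash
python3 - <<'E'
from h import *
print(bot.observe()["qpos"].round(3))
E
```

```text
[-0.051  0.561 -0.092  2.23   0.969  0.164  0.491]
```

```bash
python3 - <<'E'
s=open("look.py").read()
s=s.replace('def ins(a,cx,cz,y,off=(-1,0,65.8)):\n    R=Ro.from_euler("y",np.pi-np.radians(a))','def ins(a,r,cx,cz,y,off=(-1,0,65.8)):\n    R=Ro.from_euler("y",np.pi-np.radians(a))*Ro.from_euler("x",np.radians(r))')
open("look.py","w").write(s)
E
python3 - <<'E'
from look import *
chain([(14,13,0,80),(30,13,5,75)],-58)
E
```

```text
-> (14, 13, 0, 80) [0.5373 0.0103 0.142 ]
n 2 total tool shift mm [-43.3  30.9  -5.5] turn [ 0.172  0.022 -0.008]
   [-21.6, 15.5, -2.7, 0.086, 0.011, -0.004]
   [-21.7, 15.1, -4.3, 0.086, 0.011, -0.004]
-> (30, 13, 5, 75) [0.5259 0.0103 0.13  ]
n 2 total tool shift mm [14.   2.   8.6] turn [ 0.    -0.272  0.063]
   [7.0, 1.0, 4.3, 0.0, -0.136, 0.031]
   [7.5, 0.8, 3.3, 0.0, -0.136, 0.031]
```

```bash
python3 -m jog '[[[-21.5,15.5,-3,0.086,0.011,-0.004,0],[-21.5,15,-4,0.086,0.011,-0.004,0],[0,0,0,0,0,0,0]]]'; python3 -m jog '[[[3.4,0.5,2.3,0,-0.068,0.016,0],[3.5,0.5,2.1,0,-0.068,0.016,0],[3.6,0.5,2,0,-0.068,0.016,0],[3.7,0.4,1.8,0,-0.068,0.016,0],[0,0,0,0,0,0,0]]]'
python3 - <<'E'
from look import *
print(bot.observe()["qpos"].round(3)); plan(*ins(30,13,5,75,-58))
E
```

```text
clock: 13.2
position: [0.5392, 0.015, 0.1427]
tool_rot: [-2.916, 0.245, -3.137]
force: [0.1, -0.6, -1.8]
grip_width: 0.0232
finger_force: 63.9
clock: 13.7
position: [0.5324, 0.0062, 0.1341]
tool_rot: [-2.895, 0.425, -3.14]
force: [-0.1, 0.2, -1.2]
grip_width: 0.0237
finger_force: 63.9
[-0.42   0.609  0.166  2.228  1.654  0.264 -0.393]
n 1 total tool shift mm [ 7.6  4.3 -0. ] turn [-0.018 -0.096  0.025]
   [7.6, 4.3, -0.0, -0.018, -0.096, 0.025]
```

```bash
python3 -m jog '[[[3.8,2.2,0,-0.009,-0.048,0.012,0],[3.8,2.1,0,-0.009,-0.048,0.012,0],[0,0,0,0,0,0,0],[0,0,0,0,0,0,0]]]'
python3 - <<'E'
from look import *
print(bot.observe()["qpos"].round(3)); chain([(29,13,5,52),(29,13,-4.5,48),(29,13,-4.5,39.5),(20,13,-4.5,37),(12,10,-4.5,33),(0,0,-4.5,29),(0,0,3.5,28)],-58)
E
```

```text
clock: 14.1
position: [0.5266, 0.0083, 0.1301]
tool_rot: [-2.909, 0.514, 3.141]
force: [0.4, -0.6, -1.4]
grip_width: 0.0234
finger_force: 63.9
[-0.3    0.61  -0.011  2.286  1.998  0.418 -0.747]
-> (29, 13, 5, 52) [0.5268 0.0103 0.1076]
n 1 total tool shift mm [10.9  6.5 18.7] turn [-0.006  0.007 -0.002]
   [10.9, 6.5, 18.7, -0.006, 0.007, -0.002]
-> (29, 13, -4.5, 48) [0.5173 0.0103 0.1036]
n 1 total tool shift mm [10.2 -0.2 -1.1] turn [0. 0. 0.]
   [10.2, -0.2, -1.1, 0.0, 0.0, 0.0]
-> (29, 13, -4.5, 39.5) [0.5173 0.0103 0.0951]
n 1 total tool shift mm [4.1 1.7 7.2] turn [0. 0. 0.]
   [4.1, 1.7, 7.2, 0.0, 0.0, 0.0]
-> (20, 13, -4.5, 37) [0.5264 0.0103 0.0969]
n 2 total tool shift mm [-8.8  0.6  2.7] turn [-0.     0.153 -0.035]
   [-4.4, 0.3, 1.4, -0.0, 0.077, -0.018]
   [-4.5, 0.2, 1.0, -0.0, 0.077, -0.018]
-> (12, 10, -4.5, 33) [0.5348 0.0069 0.0962]
n 2 total tool shift mm [-7.7 -2.5  4.2] turn [-0.052  0.137 -0.028]
   [-3.8, -1.2, 2.1, -0.026, 0.068, -0.014]
   [-3.9, -1.3, 1.8, -0.026, 0.068, -0.014]
-> (0, 0, -4.5, 29) [ 0.5483 -0.0045  0.0948]
n 2 total tool shift mm [-12.9 -10.5   6.1] turn [-0.174  0.209 -0.018]
   [-6.4, -5.3, 3.0, -0.087, 0.104, -0.009]
   [-6.6, -5.5, 1.9, -0.087, 0.104, -0.009]
-> (0, 0, 3.5, 28) [ 0.5563 -0.0045  0.0938]
n 1 total tool shift mm [-8.  0.  1.] turn [0. 0. 0.]
   [-8.0, 0.0, 1.0, 0.0, 0.0, 0.0]
```

```bash
python3 -m jog '[[[5.5,3.2,9.3,-0.003,0.003,0,0],[5.4,3.2,9.3,-0.003,0.003,0,0],[0,0,0,0,0,0,0]]]'; python3 -m jog '[[[5,0,-0.5,0,0,0,0],[5.2,-0.2,-0.6,0,0,0,0],[0,0,0,0,0,0,0]]]'; python3 -m jog '[[[2,0.8,3.6,0,0,0,0],[2,0.8,3.6,0,0,0,0],[0,0,0,0,0,0,0]]]'
python3 - <<'E'
from look import *
print(bot.observe()["qpos"].round(3)); chain([(20,13,-4.5,37),(12,10,-4.5,33),(0,0,-4.5,29)],-58)
E
```

```text
clock: 14.4
position: [0.5268, 0.0109, 0.1068]
tool_rot: [-2.916, 0.508, 3.141]
force: [0.2, -0.6, 0.4]
grip_width: 0.0232
finger_force: 63.9
clock: 14.7
position: [0.5174, 0.0114, 0.1042]
tool_rot: [-2.917, 0.512, 3.141]
force: [4.8, -0.9, 1.4]
grip_width: 0.0235
finger_force: 63.8
clock: 15.0
position: [0.5183, 0.0115, 0.0956]
tool_rot: [-2.917, 0.513, 3.141]
force: [5.9, -1.4, -0.3]
grip_width: 0.0236
finger_force: 63.5
[-0.24   0.687 -0.098  2.304  2.125  0.506 -0.882]
-> (20, 13, -4.5, 37) [0.5264 0.0103 0.0969]
n 2 total tool shift mm [-7.7 -0.5  3.1] turn [ 0.002  0.159 -0.037]
   [-3.9, -0.2, 1.5, 0.001, 0.08, -0.019]
   [-4.0, -0.3, 1.2, 0.001, 0.08, -0.019]
-> (12, 10, -4.5, 33) [0.5348 0.0069 0.0962]
n 2 total tool shift mm [-7.7 -2.5  4.2] turn [-0.052  0.137 -0.028]
   [-3.8, -1.2, 2.1, -0.026, 0.068, -0.014]
   [-3.9, -1.3, 1.8, -0.026, 0.068, -0.014]
-> (0, 0, -4.5, 29) [ 0.5483 -0.0045  0.0948]
n 2 total tool shift mm [-12.9 -10.5   6.1] turn [-0.174  0.209 -0.018]
   [-6.4, -5.3, 3.0, -0.087, 0.104, -0.009]
   [-6.6, -5.5, 1.9, -0.087, 0.104, -0.009]
```

```bash
python3 -m jog '[[[-2,-0.1,0.8,0,0.04,-0.009,0],[-2,-0.1,0.8,0,0.04,-0.009,0],[-2,-0.1,0.6,0,0.04,-0.009,0],[-2,-0.1,0.6,0,0.04,-0.009,0],[0,0,0,0,0,0,0]]]'; python3 -m jog '[[[-1.9,-0.6,1.1,-0.013,0.034,-0.007,0],[-1.9,-0.6,1,-0.013,0.034,-0.007,0],[-1.9,-0.6,0.9,-0.013,0.034,-0.007,0],[-2,-0.7,0.9,-0.013,0.034,-0.007,0],[0,0,0,0,0,0,0]]]'
python3 - <<'E'
from look import *
print(bot.observe()["qpos"].round(3)); chain([(0,0,-4.5,29)],-58)
E
```

```text
clock: 15.5
position: [0.5276, 0.011, 0.0974]
tool_rot: [-2.918, 0.35, 3.141]
force: [7.1, -0.8, 5.4]
grip_width: 0.023
finger_force: 64.1
clock: 16.0
position: [0.5347, 0.0065, 0.0967]
tool_rot: [-2.961, 0.233, 3.138]
force: [7.0, -0.3, 4.5]
grip_width: 0.0232
finger_force: 64.2
[-0.195  0.669 -0.05   2.113  0.996  0.312  0.366]
-> (0, 0, -4.5, 29) [ 0.5483 -0.0045  0.0948]
n 3 total tool shift mm [-12.8  -9.8   6.9] turn [-0.18   0.233 -0.025]
   [-4.3, -3.3, 2.3, -0.06, 0.078, -0.008]
   [-4.4, -3.4, 1.8, -0.06, 0.078, -0.008]
   [-4.5, -3.6, 1.2, -0.06, 0.078, -0.008]
```

```bash
python3 -m jog '[[[-3.2,-2.4,1.8,-0.045,0.058,-0.006,0],[-3.2,-2.5,1.6,-0.045,0.058,-0.006,0],[-3.3,-2.5,1.4,-0.045,0.058,-0.006,0],[-3.4,-2.6,1.2,-0.045,0.058,-0.006,0],[0,0,0,0,0,0,0]]]'
python3 - <<'E'
from look import *
print(bot.observe()["qpos"].round(3)); chain([(0,0,-4.5,29)],-58)
p=bot.grab_frame("wrist"); save(p,"b2c",(220,140,520,300),2.6)
E
```

```text
clock: 16.5
position: [0.5484, -0.0052, 0.0931]
tool_rot: [-3.138, 0.005, 3.138]
force: [7.0, -1.9, 2.0]
grip_width: 0.023
finger_force: 64.0
[ 0.239  0.754 -0.474  1.922  0.592  0.602  0.944]
-> (0, 0, -4.5, 29) [ 0.5483 -0.0045  0.0948]
n 1 total tool shift mm [ 0.1  0.7 -1.7] turn [-0.003  0.005 -0.003]
   [0.1, 0.7, -1.7, -0.003, 0.005, -0.003]
```

View pics/b2c.png

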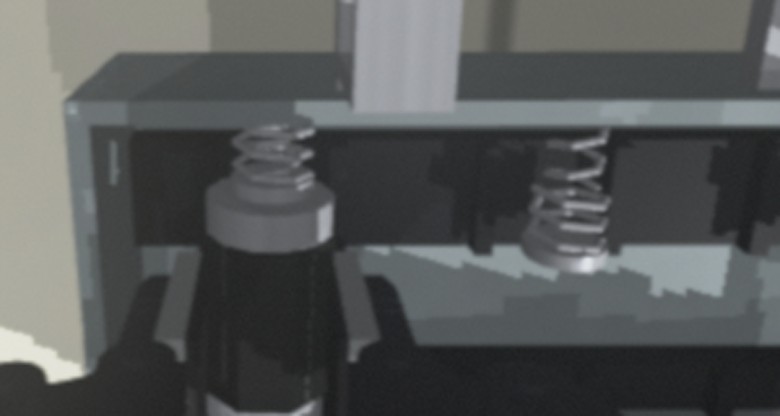

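```bash
python3 -m jog '[[[-4.5,0.4,0,0,0,0,0],[-4.5,0.3,0,0,0,0,0],[0,0,0,0,0,0,0],[0,0,0,0,0,0,0.36],[0,0,0,0,0,0,0.36]]]'; python3 -m jog '[[[0,0,0,0,0,0,0.36],[0,0,-20,0,0,0,0.36],[0,0,-40,0,0,0,0.36],[0,0,-40,0,0,0,0.6],[0,0,0,0,0,0,0.6]]]'
python3 - <<'E'
from look import *
st,p=look("b3",["cell1_mid","cell1_nub"])
save(p,"b3c",(220,120,540,320),2.5)
E
```

```text
clock: 17.05
position: [0.555, -0.0028, 0.0927]
tool_rot: [-3.134, 0.003, -3.141]
force: [0.2, -0.2, -1.1]
grip_width: 0.0306
finger_force: 0.0
clock: 17.55
position: [0.5565, -0.0018, 0.1971]
tool_rot: [-3.134, 0.01, -3.141]
force: [0.7, 0.6, 0.0]
grip_width: 0.0515
finger_force: 0.0
17.55 [ 0.5565 -0.0018  0.1971] [-3.134  0.01  -3.141]
cell1_mid 0.85 [0.5596 0.0016 0.0339] [328. 203.]
cell1_mid 0.7 [ 0.6279 -0.1369  0.014 ] [189. 261.]
cell1_mid 0.42 [0.5537 0.0537 0.0015] [382. 186.]
cell1_nub 0.98 [ 0.6426 -0.1596  0.0109] [171. 272.]
cell1_nub 0.94 [ 0.5851 -0.0023  0.03  ] [324. 228.]
cell1_nub 0.68 [0.6327 0.0503 0.1361] [411. 375.]
```

View pics/b3c.png

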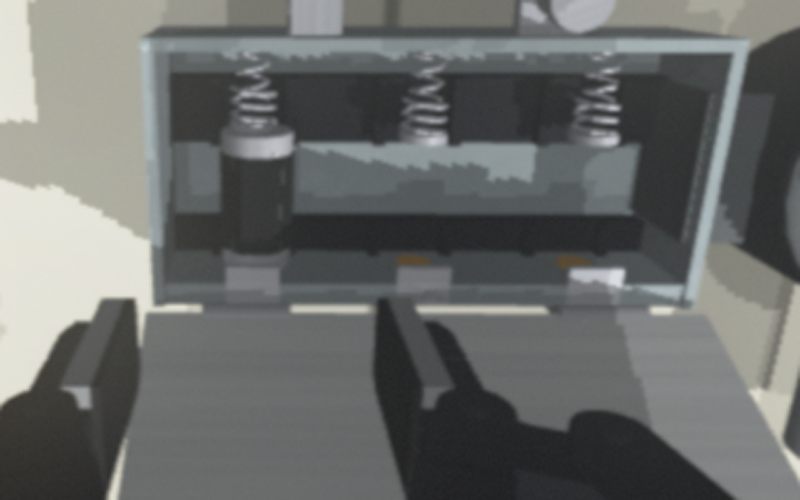

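```bash
python3 - <<'E'
from h import *
st0={"position":[.4925,-.2524,.2589],"tool_rot":[-3.141,0,3.137]}
p=bot.grab_frame("wrist")
for n,a,b in [("B",(363.5,153),(348.5,190)),("C",(236,154),(263,184))]:
    A,B=back(p,a,.0125,st0),back(p,b,.0125,st0); d=B-A; print(n,A,B,(A+B)/2,np.degrees(np.arctan2(d[1],d[0])))
plan([.484,-.218,.17],[np.pi,0,np.pi-.56])
E
```

```text
B [ 0.46336119 -0.20738322  0.0125    ] [ 0.50577401 -0.22300169  0.0125    ] [ 0.4845676  -0.21519246  0.0125    ] -20.21616697275697
C [ 0.46389414 -0.34855315  0.0125    ] [ 0.49827256 -0.3208658   0.0125    ] [ 0.48108335 -0.33470948  0.0125    ] 38.84692859750413
n 5 total tool shift mm [  70.6 -215.5   23.4] turn [-0.007  0.005  0.56 ]
   [14.1, -43.1, 4.7, -0.001, 0.001, 0.112]
   [9.2, -44.4, 4.6, -0.001, 0.001, 0.112]
   [4.2, -45.2, 4.6, -0.001, 0.001, 0.112]
   [-0.9, -45.4, 4.5, -0.001, 0.001, 0.112]
   [-6.0, -45.0, 4.5, -0.001, 0.001, 0.112]
```

```bash
python3 -m jog '[[[14,-43,2,0,0,0.08,0.6],[10.6,-44,4.6,0,0,0.08,0.6],[7,-45,5,0,0,0.08,0.6],[3.5,-45,5.5,0,0,0.08,0.6],[0,-45.5,5.5,0,0,0.08,0.6]]]'; python3 -m jog '[[[0,0,0,0,0,0,0.6],[0,0,0,0,0,0,0.6]]]'
python3 - <<'E'
from look import *
st,p=look("c1",["cell1_mid","cell1_nub"]); cells(st,p)
E
```

```text
clock: 18.25
position: [0.4833, -0.2191, 0.1702]
tool_rot: [-3.136, 0.005, 2.739]
force: [0.6, -0.0, -0.8]
grip_width: 0.0513
finger_force: 0.0
clock: 18.45
position: [0.4838, -0.2183, 0.1703]
tool_rot: [-3.136, 0.005, 2.74]
force: [1.2, 1.3, -0.0]
grip_width: 0.0512
finger_force: 0.0
18.45 [ 0.4838 -0.2183  0.1703] [-3.136  0.005  2.74 ]
cell1_mid 0.83 [5.582e-01 4.000e-04 2.960e-02] [627. 189.]
cell1_nub 0.72 [ 0.5859 -0.0036  0.0289] [624. 221.]
seg 0.7 296 px 475.0 284.0 mean [ 0.6107 -0.1211] rect [ 0.6117 -0.12  ] [32.8 11.5] ax deg -144.4 [98. 87. 44.]
seg 0.56 2589 px 619.0 190.0 mean [0.5691 0.0093] rect [0.5691 0.0081] [33.7 63.3] ax deg -177.0 [36. 37. 37.]
   nub 0.72 -35.0 0.02
seg 0.17 11455 px 593.0 180.0 mean [ 0.554 -0.009] rect [ 0.5774 -0.0142] [ 76.9 199. ] ax deg -177.5 [54. 56. 57.]
   nub 0.72 51.0 0.014
```

```bash
cat >> look.py <<'E'
def dark(st,p,z=.0125,th=62):
    g=p["img"].max(2); m=(g<th).astype(np.uint8); n,l,s,c=cv2.connectedComponentsWithStats(m)
    for i in range(1,n):
        if 250<s[i,4]<4000:
            v,u=np.nonzero(l==i); X=np.array([back(p,(a,b),z,st)[:2] for a,b in zip(u,v)])
            r=cv2.minAreaRect((X*1e4).astype(np.float32)); w,V=np.linalg.eigh(np.cov((X-X.mean(0)).T)); ax=V[:,1]*np.sign(V[0,1])
            print("dark",s[i,4],"px",c[i].round(),"c",(np.array(r[0])/1e4).round(4),np.round(r[1],0)/10,"deg",np.degrees(np.arctan2(ax[1],ax[0])).round(1))
E
python3 - <<'E'
from look import *
st=bot.observe(); p=bot.grab_frame("wrist"); dark(st,p); print(proj(p,[.4845,-.216,.0125],st))
for c in ["scene","side"]:
    q=bot.grab_frame(c)
    for r in bot.spot_point("cell2_mid",q)+bot.spot_point("cell2_nub",q): print(c,round(r["conf"],2),np.round(r["xyz"],4))
save(p,"c1c",None,1)
E
```

```text
dark 3802 px [615. 183.] c [0.5657 0.0113] [39.4 89.6] deg -4.0
dark 501 px [121. 162.] c [ 0.3885 -0.3645] [32.1 33.9] deg -10.8
dark 1187 px [196. 245.] c [ 0.4795 -0.3372] [36.7 31.1] deg 62.0
[324.713782   200.57240896]
scene 0.65 [ 0.3952 -0.3688  0.0115]
scene 0.63 [ 0.4197 -0.3813  0.0123]
scene 0.49 [ 0.4983 -0.3176  0.0125]
scene 0.47 [ 0.5829 -0.0013  0.0289]
side 0.61 [ 0.4806 -0.3365  0.0162]
side 0.59 [ 0.3957 -0.3687  0.0134]
side 0.75 [ 0.5019 -0.3157  0.0099]
side 0.74 [ 0.4222 -0.3812  0.008 ]
side 0.71 [ 0.5878 -0.0083  0.0291]
```

View pics/c1c.png

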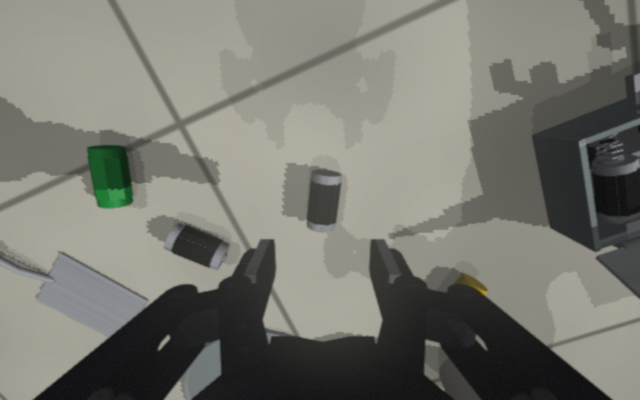

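```bash
python3 - <<'E'
from look import *
st=bot.observe(); p=bot.grab_frame("wrist"); 
for th in (75,90): dark(st,p,.0125,th)
A,B=back(p,(327.5,176),.0125,st),back(p,(320,225),.0125,st); d=B-A; print((A+B)/2,np.linalg.norm(d),np.degrees(np.arctan2(d[1],d[0])))
E
```

```text
dark 1099 px [118. 166.] c [ 0.3917 -0.3628] [34.7 35.5] deg -29.4
dark 1089 px [324. 203.] c [ 0.4861 -0.2185] [23.9 36.6] deg -28.2
dark 1280 px [197. 245.] c [ 0.4806 -0.3358] [44.5 31.4] deg 56.5
dark 2201 px [113. 167.] c [ 0.3848 -0.3658] [52.9 58.3] deg -82.9
dark 1182 px [324. 203.] c [ 0.4845 -0.2176] [24.9 41.3] deg -26.6
dark 1372 px [197. 244.] c [ 0.4801 -0.336 ] [46.8 32.7] deg 56.1
[ 0.48435269 -0.21795297  0.0125    ] 0.04387179713186318 -31.062959429338257
```

```bash
python3 - <<'E'
from look import *
plan([.487,-.2195,.078],[np.pi,0,2.635],n=3)
E
```

```text
n 3 total tool shift mm [-2.3 -0.1 93.4] turn [-0.005  0.007  0.107]
   [-0.8, -0.0, 31.1, -0.002, 0.002, 0.036]
   [-0.8, -0.1, 31.1, -0.002, 0.002, 0.036]
   [-0.9, -0.1, 31.1, -0.002, 0.002, 0.036]
```

```bash
python3 -m jog '[[[-1,0,31,-0.002,0.002,0.036,0.6],[-1,0,31,-0.002,0.002,0.036,0.6],[-1,0,30.5,-0.002,0.002,0.036,0.6],[0,0,0,0,0,0,0.6],[0,0,0,0,0,0,0]]]' 60;  python3 -m jog '[[[0,0,0,0,0,0,0],[0,0,0,0,0,0,0],[0,0,0,0,0,0,0],[0,0,-40,0,0,0,0],[0,0,-50,0,0,0,0]]]'; python3 -m jog '[[[0,0,-30,0,0,0,0],[0,0,0,0,0,0,0],[0,0,0,0,0,0,0]]]'
python3 - <<'E'
from look import *
st,p=look("c2",["cell1_mid","cell1_nub"])
g=p["img"].max(2).astype(int); print("col323 rows195-245",g[195:245,323].tolist()); 
print([ (r,hand(p,(323,r),53.3)[0]) for r in range(212,232,3)])
plan(*ins(0,0,0,110,0,(3,0,65.8)))
E
```

```text
clock: 19.65
position: [0.4876, -0.2193, 0.0793]
tool_rot: [3.141, 0.0, 2.635]
force: [0.2, -0.4, 0.1]
grip_width: 0.0377
finger_force: 0.0
clock: 20.15
position: [0.4867, -0.2192, 0.1697]
tool_rot: [3.141, -0.002, 2.635]
force: [0.4, -1.0, 0.6]
grip_width: 0.0231
finger_force: 59.4
clock: 20.45
position: [0.4875, -0.22, 0.2002]
tool_rot: [3.141, 0.003, 2.633]
force: [-0.3, -0.4, -2.0]
grip_width: 0.0233
finger_force: 59.4
20.45 [ 0.4875 -0.22    0.2002] [3.141e+00 3.000e-03 2.633e+00]
cell1_mid 0.77 [0.5597 0.0034 0.0318] [601. 146.]
cell1_mid 0.55 [ 0.6281 -0.1396  0.0108] [457. 270.]
cell1_nub 0.9 [ 0.6437 -0.1592  0.0118] [445. 290.]
cell1_nub 0.67 [ 0.5862 -0.0029  0.0302] [599. 176.]
col323 rows195-245 [180, 164, 116, 86, 82, 83, 82, 81, 82, 82, 81, 81, 80, 82, 80, 84, 101, 132, 138, 139, 139, 138, 139, 138, 139, 139, 138, 139, 138, 132, 109, 74, 61, 59, 60, 59, 61, 59, 60, 59, 59, 58, 57, 58, 58, 56, 54, 54, 53, 54]
[(212, np.float64(29.9)), (215, np.float64(28.4)), (218, np.float64(26.9)), (221, np.float64(25.4)), (224, np.float64(23.9)), (227, np.float64(22.4)), (230, np.float64(20.9))]
n 6 total tool shift mm [ 71.8 272.5  22.8] turn [ 0.001 -0.    -0.508]
   [12.0, 45.4, 3.8, 0.0, -0.0, -0.085]
   [8.1, 46.3, 3.8, 0.0, -0.0, -0.085]
   [4.1, 46.8, 3.8, 0.0, -0.0, -0.085]
   [0.2, 47.0, 3.8, 0.0, -0.0, -0.085]
   [-3.8, 46.8, 3.8, 0.0, -0.0, -0.085]
   [-7.7, 46.3, 3.8, 0.0, -0.0, -0.085]
```

```bash
python3 -m jog '[[[12,45,0,0,0,-0.085,0],[8,46,0,0,0,-0.085,0],[4,47,0,0,0,-0.085,0],[0,47,0,0,0,-0.085,0],[-4,47,0,0,0,-0.085,0]]]' >/dev/null;  python3 -m jog '[[[-8,46,0,0,0,-0.085,0],[0,0,0,0,0,0,0],[0,0,0,0,0,0,0]]]'
python3 - <<'E'
from look import *
o=(4.5,0,66.5)
print(bot.observe()["qpos"].round(3)); chain([(14,13,0,90),(29,13,5,75),(29,13,5,52),(29,13,-4.5,48),(29,13,-4.5,39.5)],0,o)
E
```

```text
clock: 21.4
position: [0.5571, 0.054, 0.1981]
tool_rot: [3.141, -0.001, -3.137]
force: [-0.1, -1.0, -0.5]
grip_width: 0.0232
finger_force: 59.4
[ 0.225  0.619 -0.601  1.844  0.462  0.823  0.964]
-> (14, 13, 0, 90) [0.5425 0.0685 0.154 ]
n 3 total tool shift mm [14.5 14.5 44.2] turn [ 0.227 -0.243  0.032]
   [4.8, 4.8, 14.7, 0.076, -0.081, 0.011]
   [6.1, 5.9, 13.9, 0.076, -0.081, 0.011]
   [7.2, 6.8, 12.9, 0.076, -0.081, 0.011]
-> (29, 13, 5, 75) [0.5313 0.0685 0.1339]
n 2 total tool shift mm [15.7  3.8 16.4] turn [ 0.    -0.255  0.059]
   [7.9, 1.9, 8.2, 0.0, -0.128, 0.029]
   [8.9, 1.6, 7.1, 0.0, -0.128, 0.029]
-> (29, 13, 5, 52) [0.5313 0.0685 0.1109]
n 1 total tool shift mm [11.2  4.5 19.6] turn [0. 0. 0.]
   [11.2, 4.5, 19.6, 0.0, 0.0, 0.0]
-> (29, 13, -4.5, 48) [0.5218 0.0685 0.1069]
n 1 total tool shift mm [10.2 -0.2 -1.1] turn [0. 0. 0.]
   [10.2, -0.2, -1.1, 0.0, 0.0, 0.0]
-> (29, 13, -4.5, 39.5) [0.5218 0.0685 0.0984]
n 1 total tool shift mm [4.1 1.7 7.2] turn [0. 0. 0.]
   [4.1, 1.7, 7.2, 0.0, 0.0, 0.0]
```

```bash
python3 -m jog '[[[3.4,3.4,11.2,0.057,-0.061,0.008,0],[4,4,10.8,0.057,-0.061,0.008,0],[4.8,4.8,10.2,0.057,-0.061,0.008,0],[5.5,5.2,9.6,0.057,-0.061,0.008,0],[0,0,0,0,0,0,0]]]';  python3 -m jog '[[[3.8,1,4.2,0,-0.064,0.015,0],[4.1,1,4,0,-0.064,0.015,0],[4.3,0.9,3.7,0,-0.064,0.015,0],[4.5,0.8,3.4,0,-0.064,0.015,0],[0,0,0,0,0,0,0]]]'
python3 - <<'E'
from look import *
o=(4.5,0,66.5)
print(bot.observe()["qpos"].round(3)); chain([(29,13,5,70),(29,13,5,52)],0,o)
E
```

```text
clock: 21.9
position: [0.5421, 0.0684, 0.1529]
tool_rot: [-2.911, 0.245, -3.14]
force: [0.3, 0.6, -0.5]
grip_width: 0.0231
finger_force: 59.5
clock: 22.4
position: [0.5353, 0.0642, 0.1363]
tool_rot: [-2.906, 0.474, 3.139]
force: [-0.4, 0.2, -1.1]
grip_width: 0.0228
finger_force: 59.5
[-0.384  0.605 -0.046  2.21   1.611  0.432 -0.445]
-> (29, 13, 5, 70) [0.5313 0.0685 0.1289]
n 1 total tool shift mm [6.9 5.3 3.6] turn [-0.01  -0.032  0.005]
   [6.9, 5.3, 3.6, -0.01, -0.032, 0.005]
-> (29, 13, 5, 52) [0.5313 0.0685 0.1109]
n 1 total tool shift mm [ 8.7  3.5 15.3] turn [0. 0. 0.]
   [8.7, 3.5, 15.3, 0.0, 0.0, 0.0]
```

```bash
python3 -m jog '[[[3.5,2.7,1.8,-0.005,-0.016,0.002,0],[3.4,2.6,1.8,-0.005,-0.016,0.002,0],[0,0,0,0,0,0,0],[4.4,1.7,7.7,0,0,0,0],[4.3,1.8,7.6,0,0,0,0]]]';  python3 -m jog '[[[0,0,0,0,0,0,0],[0,0,0,0,0,0,0]]]'
python3 - <<'E'
from look import *
o=(4.5,0,66.5)
print(bot.observe()["qpos"].round(3)); chain([(29,13,-4.5,48),(29,13,-4.5,39.5)],0,o)
E
```

```text
clock: 22.9
position: [0.5325, 0.0687, 0.1118]
tool_rot: [-2.914, 0.506, -3.141]
force: [0.6, 0.6, -0.6]
grip_width: 0.023
finger_force: 59.5
clock: 23.1
position: [0.5321, 0.0691, 0.1117]
tool_rot: [-2.915, 0.506, -3.141]
force: [0.2, 0.2, -0.8]
grip_width: 0.0232
finger_force: 59.5
[-0.354  0.661 -0.104  2.234  1.827  0.492 -0.678]
-> (29, 13, -4.5, 48) [0.5218 0.0685 0.1069]
n 1 total tool shift mm [11.3 -0.8 -0.5] turn [0.    0.    0.001]
   [11.3, -0.8, -0.5, 0.0, 0.0, 0.001]
-> (29, 13, -4.5, 39.5) [0.5218 0.0685 0.0984]
n 1 total tool shift mm [4.1 1.7 7.2] turn [0. 0. 0.]
   [4.1, 1.7, 7.2, 0.0, 0.0, 0.0]
```

```bash
python3 -m jog '[[[5.6,-0.4,-0.3,0,0,0,0],[5.7,-0.4,-0.2,0,0,0,0],[0,0,0,0,0,0,0],[2,0.8,3.6,0,0,0,0],[2.1,0.8,3.6,0,0,0,0]]]';  python3 -m jog '[[[0,0,0,0,0,0,0]]]'
python3 - <<'E'
from look import *
o=(4.5,0,66.5)
chain([(20,13,-4.5,37),(12,10,-4.5,33),(0,0,-4.5,28)],0,o)
E
```

```text
clock: 23.6
position: [0.5225, 0.0693, 0.0989]
tool_rot: [-2.915, 0.51, -3.14]
force: [5.0, 0.2, 10.9]
grip_width: 0.0234
finger_force: 60.3
clock: 23.7
position: [0.5221, 0.0693, 0.0982]
tool_rot: [-2.915, 0.508, -3.14]
force: [6.2, -0.2, -0.9]
grip_width: 0.0232
finger_force: 59.1
-> (20, 13, -4.5, 37) [0.5314 0.0685 0.0994]
n 2 total tool shift mm [-8.7 -0.1  3.6] turn [ 0.002  0.156 -0.034]
   [-4.4, -0.0, 1.8, 0.001, 0.078, -0.017]
   [-4.5, -0.1, 1.4, 0.001, 0.078, -0.017]
-> (12, 10, -4.5, 33) [0.5401 0.065  0.098 ]
n 2 total tool shift mm [-7.7 -2.4  5. ] turn [-0.052  0.137 -0.028]
   [-3.9, -1.2, 2.5, -0.026, 0.068, -0.014]
   [-4.0, -1.3, 2.2, -0.026, 0.068, -0.014]
-> (0, 0, -4.5, 28) [0.5538 0.0535 0.0945]
n 2 total tool shift mm [-12.7 -10.3   8.2] turn [-0.174  0.209 -0.018]
   [-6.3, -5.1, 4.1, -0.087, 0.104, -0.009]
   [-6.7, -5.5, 2.9, -0.087, 0.104, -0.009]
```

```bash
python3 -m jog '[[[-2.2,0,0.9,0,0.039,-0.008,0],[-2.2,0,0.9,0,0.039,-0.008,0],[-2.2,0,0.8,0,0.039,-0.009,0],[-2.3,0,0.7,0,0.039,-0.009,0],[0,0,0,0,0,0,0]]]'; python3 -m jog '[[[-1.9,-0.6,1.3,-0.013,0.034,-0.007,0],[-1.9,-0.6,1.3,-0.013,0.034,-0.007,0],[-2,-0.6,1.2,-0.013,0.034,-0.007,0],[-2,-0.7,1.1,-0.013,0.034,-0.007,0],[0,0,0,0,0,0,0]]]'
python3 - <<'E'
from look import *
o=(4.5,0,66.5)
chain([(0,0,-4.5,28)],0,o)
E
```

```text
clock: 24.2
position: [0.5321, 0.0691, 0.0996]
tool_rot: [-2.918, 0.348, -3.141]
force: [6.1, 1.3, -0.2]
grip_width: 0.0234
finger_force: 59.5
clock: 24.7
position: [0.5414, 0.0649, 0.0981]
tool_rot: [-2.971, 0.21, 3.14]
force: [8.0, 0.3, 8.5]
grip_width: 0.0232
finger_force: 60.5
-> (0, 0, -4.5, 28) [0.5538 0.0535 0.0945]
n 2 total tool shift mm [-11.4 -10.2   7.9] turn [-0.17   0.21  -0.019]
   [-5.7, -5.1, 4.0, -0.085, 0.105, -0.01]
   [-6.0, -5.4, 2.9, -0.085, 0.105, -0.01]
```

```bash
python3 -m jog '[[[-2.9,-2.5,1.8,-0.043,0.053,-0.005,0],[-2.9,-2.6,1.7,-0.043,0.053,-0.005,0],[-3,-2.6,1.6,-0.043,0.053,-0.005,0],[-3,-2.7,1.3,-0.043,0.053,-0.005,0],[0,0,0,0,0,0,0]]]'
python3 - <<'E'
from look import *
o=(4.5,0,66.5)
chain([(0,0,-4.5,27.5),(0,0,4,27.5)],0,o)
E
```

```text
clock: 25.2
position: [0.5546, 0.0535, 0.0947]
tool_rot: [3.137, -0.001, 3.141]
force: [7.9, -1.2, 23.2]
grip_width: 0.0234
finger_force: 62.5
-> (0, 0, -4.5, 27.5) [0.5538 0.0535 0.094 ]
n 1 total tool shift mm [ 0.8 -0.   0.7] turn [ 0.004 -0.001 -0.001]
   [0.8, -0.0, 0.7, 0.004, -0.001, -0.001]
-> (0, 0, 4, 27.5) [0.5623 0.0535 0.094 ]
n 1 total tool shift mm [-8.5  0.   0. ] turn [0. 0. 0.]
   [-8.5, 0.0, 0.0, 0.0, 0.0, 0.0]
```

```bash
python3 -m jog '[[[0,0,-1.5,0,0,0,0],[0,0,0,0,0,0,0]]]'
python3 - <<'E'
from look import *
st=bot.observe(); p=bot.grab_frame("wrist"); g=p["img"].max(2).astype(int)
print(st["force"].round(1),st["moment"].round(2)); print(g[180:250,323].tolist())
save(p,"d1c",(240,140,500,330),3)
E
```

```text
clock: 25.4
position: [0.5527, 0.0538, 0.0953]
tool_rot: [3.141, -0.002, -3.14]
force: [7.4, -1.1, -1.0]
grip_width: 0.0229
finger_force: 59.7
[ 7.4 -1.1 -1. ] [-0.25 -1.56  0.04]
[118, 124, 124, 98, 81, 98, 105, 105, 104, 100, 106, 96, 70, 67, 78, 84, 88, 97, 104, 110, 100, 87, 93, 102, 107, 106, 106, 104, 96, 85, 81, 88, 98, 102, 102, 101, 101, 102, 102, 102, 101, 102, 101, 102, 97, 80, 53, 41, 39, 39, 40, 41, 39, 39, 39, 39, 42, 41, 40, 41, 40, 41, 40, 42, 40, 41, 39, 41, 42, 39]
```

View pics/d1c.png

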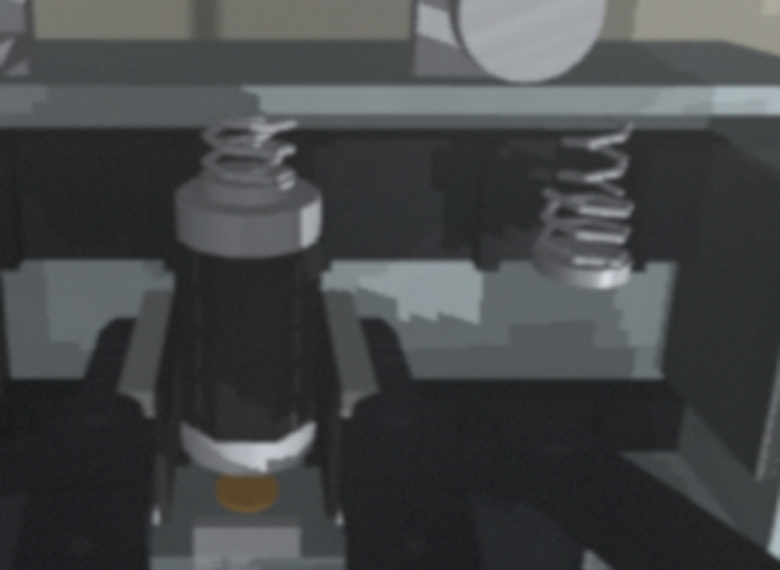

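```bash
python3 -m jog '[[[-3,0,0,0,0,0,0],[-3,0,0,0,0,0,0],[-3,0,0.5,0,0,0,0],[0,0,0,0,0,0,0]]]'; python3 -m jog '[[[0,0,0,0,0,0,0.36],[0,0,0,0,0,0,0.36],[0,0,0,0,0,0,0.36]]]'; python3 -m jog '[[[0,0,-20,0,0,0,0.36],[0,0,-40,0,0,0,0.36],[0,0,-45,0,0,0,0.6],[0,0,0,0,0,0,0.6]]]'
python3 - <<'E'
from look import *
st,p=look("d2",["cell1_mid","cell1_nub"])
for t in [(5,-58,27),(5,0,27),(30,0,27),(30,-58,27)]: print(t,proj(p,O+np.array(t)/1e3,st).round())
g=p["img"].max(2).astype(int)
for y in (-58,0):
    u=int(proj(p,O+np.array([-20,y,39.5])/1e3,st)[0]); print(u,[(v,int(g[v,u])) for v in range(130,260,4)])
    print([proj(p,O+np.array([x,y,39.5])/1e3,st)[1].round(1) for x in (-20,23,28)])
plan([.49,-.32,.2],[np.pi,0,np.pi+.6])
E
```

```text
clock: 25.85
position: [0.5606, 0.054, 0.0949]
tool_rot: [-3.141, -0.005, -3.14]
force: [-4.5, -1.2, 16.8]
grip_width: 0.0232
finger_force: 61.8
clock: 26.15
position: [0.5607, 0.054, 0.0943]
tool_rot: [-3.141, -0.005, -3.14]
force: [0.6, 0.3, -0.1]
grip_width: 0.0305
finger_force: 0.0
clock: 26.55
position: [0.5631, 0.0546, 0.2043]
tool_rot: [3.141, 0.002, -3.14]
force: [-0.7, 0.2, -1.0]
grip_width: 0.0513
finger_force: 0.0
26.55 [0.5631 0.0546 0.2043] [ 3.141e+00  2.000e-03 -3.140e+00]
cell1_mid 0.55 [0.5559 0.0024 0.0341] [263. 190.]
cell1_mid 0.39 [ 0.7258 -0.1522 -0.0039] [147. 320.]
cell1_mid 0.32 [ 0.5847 -0.0031  0.03  ] [260. 219.]
cell1_nub 0.93 [ 0.6429 -0.1604  0.0136] [114. 266.]
cell1_nub 0.61 [ 5.826e-01 -2.000e-04  2.910e-02] [263. 217.]
(5, -58, 27) [257. 191.]
(5, 0, 27) [322. 192.]
(30, 0, 27) [322. 217.]
(30, -58, 27) [259. 217.]
251 [(130, 160), (134, 155), (138, 100), (142, 87), (146, 85), (150, 158), (154, 150), (158, 89), (162, 110), (166, 117), (170, 172), (174, 153), (178, 57), (182, 57), (186, 56), (190, 56), (194, 58), (198, 58), (202, 57), (206, 57), (210
[... 389 characters left out ...]
, 52), (194, 52), (198, 51), (202, 53), (206, 51), (210, 44), (214, 102), (218, 113), (222, 126), (226, 119), (230, 95), (234, 197), (238, 107), (242, 106), (246, 110), (250, 108), (254, 106), (258, 105)]
[np.float64(166.8), np.float64(215.2), np.float64(220.5)]
n 8 total tool shift mm [ 7.170e+01 -3.737e+02 -2.000e-01] turn [ 0.    -0.004 -0.598]
   [9.0, -46.7, -0.0, 0.0, -0.001, -0.075]
   [12.4, -45.9, -0.0, 0.0, -0.001, -0.075]
   [15.8, -44.9, -0.0, 0.0, -0.001, -0.075]
   [19.1, -43.5, -0.0, 0.0, -0.001, -0.075]
   [22.3, -42.0, -0.1, 0.0, -0.001, -0.075]
   [25.4, -40.2, -0.1, 0.0, -0.001, -0.075]
   [28.3, -38.2, -0.1, 0.0, -0.001, -0.075]
   [31.1, -36.0, -0.1, 0.0, -0.001, -0.075]
```

```bash
python3 -m jog '[[[9,-46.5,0,0,0,-0.09,0.6],[13,-46,0,0,0,-0.09,0.6],[17,-44.5,0,0,0,-0.09,0.6],[21,-43,0,0,0,-0.09,0.6],[25,-40,0,0,0,-0.09,0.6]]]' >/dev/null;  python3 -m jog '[[[28,-38,0,0,0,-0.09,0.6],[31,-36,0,0,0,-0.09,0.6],[34,-33,0,0,0,-0.09,0.6],[0,0,0,0,0,0,0.6],[0,0,0,0,0,0,0.6]]]'
python3 - <<'E'
from look import *
st,p=look("e1",["cell1_mid","cell1_nub"]); print(st["qpos"].round(3)); 
cells(st,p)
for th in (75,90): dark(st,p,.0125,th)
plan([.481,-.335,.17],[np.pi,0,np.pi+.77])
E
```

```text
clock: 27.7
position: [0.4917, -0.3201, 0.1984]
tool_rot: [3.137, -0.003, -2.422]
force: [0.0, 0.4, 0.0]
grip_width: 0.0512
finger_force: 0.0
27.7 [ 0.4917 -0.3201  0.1984] [ 3.137e+00 -3.000e-03 -2.422e+00]
[ 0.997  0.706 -0.773  1.762  0.601  0.932  2.257]
seg 0.67 512 px 461.0 390.0 mean [ 0.5638 -0.0371] rect [ 0.5651 -0.0333] [45.9 28.8] ax deg 90.8 [43. 45. 45.]
dark 967 px [316. 177.] c [ 0.4821 -0.3353] [34.7 24.1] deg 43.0
dark 491 px [349.  57.] c [ 0.3875 -0.387 ] [24.5 48.1] deg -26.8
dark 1084 px [316. 175.] c [ 0.4791 -0.3385] [45.6 24.7] deg 44.6
n 1 total tool shift mm [19.8 -4.5 30. ] turn [ 0.002 -0.003 -0.047]
   [19.8, -4.5, 30.0, 0.002, -0.003, -0.047]
```

```bash
python3 - <<'E'
from look import *
plan([.484,-.333,.1],[np.pi,0,np.pi+.765],n=3)
E
```

```text
n 3 total tool shift mm [ 16.   -5.1 100. ] turn [ 0.002 -0.003 -0.042]
   [5.3, -1.7, 33.3, 0.001, -0.001, -0.014]
   [5.4, -1.6, 33.3, 0.001, -0.001, -0.014]
   [5.4, -1.5, 33.3, 0.001, -0.001, -0.014]
```

```bash
python3 -m jog '[[[5.3,-1.7,33,0,-0.001,-0.014,0.6],[5.4,-1.6,33,0,-0.001,-0.014,0.6],[5.4,-1.5,33,0,-0.001,-0.014,0.6],[0,0,20,0,0,0,0.6],[0,0,0,0,0,0,0.6]]]' 60;  python3 -m jog '[[[0,0,0,0,0,0,0],[0,0,0,0,0,0,0],[0,0,0,0,0,0,0],[0,0,0,0,0,0,0]]]'; python3 -m jog '[[[0,0,-40,0,0,0,0],[0,0,-50,0,0,0,0],[0,0,-30,0,0,0,0],[0,0,0,0,0,0,0],[0,0,0,0,0,0,0]]]'
python3 - <<'E'
from look import *
st,p=look("e2",["cell1_mid"]); print(st["qpos"].round(3))
g=p["img"].max(2).astype(int); print("col323",[(v,int(g[v,323])) for v in range(190,236,1)])
plan([.5538,.1115,.2],[np.pi,0,np.pi])
E
```

```text
clock: 28.5
position: [0.4827, -0.3328, 0.0788]
tool_rot: [3.136, -0.001, -2.377]
force: [-0.3, -0.2, -0.3]
grip_width: 0.0507
finger_force: 0.0
clock: 28.9
position: [0.4843, -0.3339, 0.0826]
tool_rot: [3.141, 0.0, -2.378]
force: [-0.4, 2.5, 8.4]
grip_width: 0.0232
finger_force: 59.1
clock: 29.4
position: [0.4838, -0.3344, 0.2022]
tool_rot: [3.141, -0.001, -2.378]
force: [-0.5, -0.2, -0.6]
grip_width: 0.0229
finger_force: 59.4
29.4 [ 0.4838 -0.3344  0.2022] [ 3.141e+00 -1.000e-03 -2.378e+00]
[ 1.034  0.705 -0.787  1.759  0.606  0.938  2.326]
col323 [(190, 160), (191, 159), (192, 159), (193, 159), (194, 159), (195, 159), (196, 159), (197, 153), (198, 130), (199, 93), (200, 79), (201, 78), (202, 77), (203, 79), (204, 77), (205, 79), (206, 77), (207, 77), (208, 77), (209, 77), (210, 76), (211, 76), (212, 81), (213, 99), (214, 122), (215, 130), (216, 129), (217, 129), (218, 129), (219, 130), (220, 131), (221, 131), (222, 130), (223, 129), (224, 131), (225, 128), (226, 116), (227, 78), (228, 57), (229, 57), (230, 56), (231, 53), (232, 53), (233, 55), (234, 55), (235, 55)]
n 10 total tool shift mm [-359.   273.1    1.1] turn [ 0.002 -0.002  0.764]
   [-35.9, 27.3, 0.1, 0.0, -0.0, 0.076]
   [-33.7, 30.0, 0.1, 0.0, -0.0, 0.076]
   [-31.3, 32.5, 0.1, 0.0, -0.0, 0.076]
   [-28.8, 34.7, 0.1, 0.0, -0.0, 0.076]
   [-26.0, 36.8, 0.1, 0.0, -0.0, 0.076]
   [-23.1, 38.7, 0.1, 0.0, -0.0, 0.076]
   [-20.1, 40.4, 0.1, 0.0, -0.0, 0.076]
   [-17.0, 41.8, 0.1, 0.0, -0.0, 0.076]
   [-13.7, 43.0, 0.1, 0.0, -0.0, 0.076]
   [-10.4, 43.9, 0.1, 0.0, -0.0, 0.076]
```

```bash
python3 - <<'E'
from look import *
p=bot.grab_frame("wrist")
for n,a,b in [("A",222.5,206.8),("B",211.2,197.2),("C",213.3,198.6)]:
    print(n,[(z,hand(p,(323,a),z-12.5)[0],hand(p,(323,b),z+12.5)[0]) for z in (62,64,66,68,70)])
E
python3 -m jog '[[[-36,27.3,0,0,0,0.076,0],[-33.7,30,0,0,0,0.076,0],[-31.3,32.5,0,0,0,0.076,0],[-29,35,0,0,0,0.076,0],[-26,37,0,0,0,0.076,0]]]' >/dev/null;  python3 -m jog '[[[-23,38.5,0,0,0,0.076,0],[-20,40.4,0,0,0,0.076,0],[-17,42,0,0,0,0.076,0],[-13.7,43,0,0,0,0.076,0],[-10.4,44,0,0,0,0.076,0]]]'; python3 -m jog '[[[0,0,0,0,0,0,0],[0,0,0,0,0,0,0]]]'
python3 - <<'E'
from look import *
print(bot.observe()["qpos"].round(3)); chain([(14,13,0,90),(29,13,5,75)],58,(4,0,67))
E
```

```text
A [(62, np.float64(27.0), np.float64(25.9)), (64, np.float64(26.2), np.float64(25.2)), (66, np.float64(25.4), np.float64(24.5)), (68, np.float64(24.6), np.float64(23.8)), (70, np.float64(23.8), np.float64(23.1))]
B [(62, np.float64(32.4), np.float64(31.3)), (64, np.float64(31.7), np.float64(30.6)), (66, np.float64(31.0), np.float64(30.0)), (68, np.float64(30.2), np.float64(29.4)), (70, np.float64(29.5), np.float64(28.8))]
C [(62, np.float64(31.4), np.float64(30.5)), (64, np.float64(30.7), np.float64(29.9)), (66, np.float64(29.9), np.float64(29.2)), (68, np.float64(29.2), np.float64(28.6)), (70, np.float64(28.5), np.float64(28.0))]
clock: 30.55
position: [0.5528, 0.1141, 0.2007]
tool_rot: [3.14, -0.003, -3.141]
force: [-0.6, -0.0, -0.1]
grip_width: 0.0229
finger_force: 59.3
clock: 30.75
position: [0.5526, 0.1135, 0.2007]
tool_rot: [3.14, -0.003, -3.135]
force: [0.1, -0.5, -1.5]
grip_width: 0.0233
finger_force: 59.4
[ 0.132  0.626 -0.621  1.828  0.472  0.842  0.856]
-> (14, 13, 0, 90) [0.5419 0.1266 0.1543]
n 3 total tool shift mm [10.4 13.1 46.4] turn [ 0.228 -0.246  0.035]
   [3.5, 4.4, 15.5, 0.076, -0.082, 0.012]
   [4.8, 5.5, 14.8, 0.076, -0.082, 0.012]
   [6.0, 6.5, 13.9, 0.076, -0.082, 0.012]
-> (29, 13, 5, 75) [0.5306 0.1266 0.134 ]
n 2 total tool shift mm [15.8  3.8 16.5] turn [ 0.    -0.255  0.059]
   [7.9, 1.9, 8.3, 0.0, -0.128, 0.029]
   [8.9, 1.7, 7.2, 0.0, -0.128, 0.029]
```

```bash
python3 -m jog '[[[2.6,3.3,11.7,0.057,-0.061,0.009,0],[3.2,3.9,11.4,0.057,-0.061,0.009,0],[3.9,4.5,10.8,0.057,-0.061,0.009,0],[4.6,5,10.3,0.057,-0.061,0.009,0],[0,0,0,0,0,0,0]]]';  python3 -m jog '[[[3.8,1,4.2,0,-0.064,0.015,0],[4.1,1,4,0,-0.064,0.015,0],[4.3,0.9,3.7,0,-0.064,0.015,0],[4.5,0.8,3.4,0,-0.064,0.015,0],[0,0,0,0,0,0,0]]]'
python3 - <<'E'
from look import *
o=(3.8,0,69)
print(bot.observe()["qpos"].round(3)); chain([(29,13,5,70),(29,13,5,52),(29,13,-4.5,48),(29,13,-4.5,40)],58,o)
E
```

```text
clock: 31.25
position: [0.5412, 0.1263, 0.1532]
tool_rot: [-2.912, 0.242, 3.141]
force: [-0.1, 1.1, -0.9]
grip_width: 0.023
finger_force: 59.4
clock: 31.75
position: [0.5327, 0.1238, 0.1345]
tool_rot: [-2.912, 0.495, 3.136]
force: [0.5, 0.3, -1.5]
grip_width: 0.0231
finger_force: 59.4
[-0.476  0.623 -0.09   2.176  1.521  0.503 -0.466]
-> (29, 13, 5, 70) [0.5295 0.127  0.1306]
n 1 total tool shift mm [4.6 3.5 1.2] turn [-0.006 -0.012 -0.002]
   [4.6, 3.5, 1.2, -0.006, -0.012, -0.002]
-> (29, 13, 5, 52) [0.5295 0.127  0.1126]
n 1 total tool shift mm [ 8.7  3.5 15.3] turn [0. 0. 0.]
   [8.7, 3.5, 15.3, 0.0, 0.0, 0.0]
-> (29, 13, -4.5, 48) [0.52   0.127  0.1086]
n 1 total tool shift mm [10.2 -0.2 -1.1] turn [0. 0. 0.]
   [10.2, -0.2, -1.1, 0.0, 0.0, 0.0]
-> (29, 13, -4.5, 40) [0.52   0.127  0.1006]
n 1 total tool shift mm [3.9 1.6 6.8] turn [0. 0. 0.]
   [3.9, 1.6, 6.8, 0.0, 0.0, 0.0]
```

```bash
python3 -m jog '[[[2.3,1.8,0.6,-0.003,-0.006,0,0],[2.3,1.7,0.6,-0.003,-0.006,0,0],[4.4,1.7,7.7,0,0,0,0],[4.3,1.8,7.6,0,0,0,0],[0,0,0,0,0,0,0]]]';  python3 -m jog '[[[5,0,-0.5,0,0,0,0],[5.2,-0.2,-0.6,0,0,0,0],[0,0,0,0,0,0,0]]]'
python3 - <<'E'
from look import *
o=(3.8,0,69)
chain([(29,13,-4.5,48),(29,13,-4.5,40)],58,o)
E
```

```text
clock: 32.25
position: [0.5306, 0.1268, 0.1128]
tool_rot: [-2.916, 0.505, 3.139]
force: [-0.1, -0.5, -1.1]
grip_width: 0.0231
finger_force: 59.4
clock: 32.55
position: [0.5205, 0.128, 0.1097]
tool_rot: [-2.917, 0.508, 3.139]
force: [4.3, -1.9, 0.5]
grip_width: 0.0232
finger_force: 59.4
-> (29, 13, -4.5, 48) [0.52   0.127  0.1086]
n 1 total tool shift mm [ 1.  -0.8  0.9] turn [ 0.001  0.002 -0.002]
   [1.0, -0.8, 0.9, 0.001, 0.002, -0.002]
-> (29, 13, -4.5, 40) [0.52   0.127  0.1006]
n 1 total tool shift mm [3.9 1.6 6.8] turn [0. 0. 0.]
   [3.9, 1.6, 6.8, 0.0, 0.0, 0.0]
```

```bash
python3 -m jog '[[[2.4,0.4,3.8,0,0,0,0],[2.4,0.4,3.8,0,0,0,0],[0,0,0,0,0,0,0],[0,0,0,0,0,0,0]]]'
python3 - <<'E'
from look import *
o=(3.8,0,69)
chain([(20,13,-4.5,37.5),(12,10,-4.5,34),(0,0,-4.5,29)],58,o)
E
```

```text
clock: 32.95
position: [0.5207, 0.1277, 0.1007]
tool_rot: [-2.918, 0.509, 3.14]
force: [5.2, -0.3, -0.5]
grip_width: 0.0234
finger_force: 59.2
-> (20, 13, -4.5, 37.5) [0.5299 0.127  0.102 ]
n 2 total tool shift mm [-8.7  0.1  3.4] turn [ 0.002  0.155 -0.037]
   [-4.3, 0.1, 1.7, 0.001, 0.078, -0.019]
   [-4.5, -0.0, 1.4, 0.001, 0.078, -0.019]
-> (12, 10, -4.5, 34) [0.5389 0.1235 0.1013]
n 2 total tool shift mm [-8.2 -2.6  4.5] turn [-0.052  0.137 -0.028]
   [-4.1, -1.3, 2.2, -0.026, 0.068, -0.014]
   [-4.2, -1.4, 1.9, -0.026, 0.068, -0.014]
-> (0, 0, -4.5, 29) [0.5531 0.1115 0.098 ]
n 2 total tool shift mm [-13.2 -10.7   8.1] turn [-0.174  0.209 -0.018]
   [-6.6, -5.4, 4.1, -0.087, 0.104, -0.009]
   [-6.9, -5.7, 2.9, -0.087, 0.104, -0.009]
```

```bash
python3 -m jog '[[[-1.4,0,0.6,0,0.039,-0.008,0],[-2,0,0.8,0,0.039,-0.009,0],[-2.2,0,0.7,0,0.039,-0.01,0],[-2.3,0,0.6,0,0.039,-0.01,0],[0,0,0,0,0,0,0]]]'; python3 -m jog '[[[-2,-0.6,1.1,-0.013,0.034,-0.007,0],[-2,-0.7,1.1,-0.013,0.034,-0.007,0],[-2.1,-0.7,1,-0.013,0.034,-0.007,0],[-2.1,-0.7,1,-0.013,0.034,-0.007,0],[0,0,0,0,0,0,0]]]'
python3 - <<'E'
from look import *
o=(3.8,0,69)
chain([(0,0,-5,28.5)],58,o)
E
```

```text
clock: 33.45
position: [0.5299, 0.1273, 0.1022]
tool_rot: [-2.919, 0.348, 3.141]
force: [6.0, 1.3, 2.2]
grip_width: 0.0232
finger_force: 59.6
clock: 33.95
position: [0.5389, 0.1232, 0.101]
tool_rot: [-2.972, 0.21, 3.14]
force: [6.4, 0.7, 2.7]
grip_width: 0.0232
finger_force: 59.7
-> (0, 0, -5, 28.5) [0.5526 0.1115 0.0975]
n 2 total tool shift mm [-12.7 -10.4   8.2] turn [-0.17   0.209 -0.019]
   [-6.4, -5.2, 4.1, -0.085, 0.104, -0.01]
   [-6.7, -5.6, 3.0, -0.085, 0.104, -0.01]
```

```bash
python3 -m jog '[[[-3.1,-2.5,2.2,-0.043,0.053,-0.005,0],[-3.2,-2.6,2,-0.043,0.053,-0.005,0],[-3.2,-2.6,1.7,-0.043,0.053,-0.005,0],[-3.3,-2.7,1.4,-0.043,0.053,-0.005,0],[0,0,0,0,0,0,0]]]'; python3 -m jog '[[[0,0,0,0,0,0,0]]]'
python3 - <<'E'
from look import *
o=(3.8,0,69)
chain([(0,0,-5,28.5)],58,o)
st=bot.observe(); p=bot.grab_frame("wrist")
g=p["img"].max(2).astype(int); print([(v,int(g[v,323])) for v in range(290,330,2)])
E
```

```text
clock: 34.45
position: [0.5531, 0.1116, 0.0969]
tool_rot: [3.137, -0.003, 3.14]
force: [6.6, -2.2, 17.4]
grip_width: 0.0231
finger_force: 61.6
clock: 34.55
position: [0.5528, 0.1119, 0.097]
tool_rot: [3.139, -0.0, -3.141]
force: [9.5, -2.8, 10.0]
grip_width: 0.0228
finger_force: 60.7
-> (0, 0, -5, 28.5) [0.5526 0.1115 0.0975]
n 1 total tool shift mm [ 0.2 -0.4 -0.5] turn [ 0.002 -0.     0.   ]
   [0.2, -0.4, -0.5, 0.002, -0.0, 0.0]
[(290, 191), (292, 192), (294, 194), (296, 192), (298, 150), (300, 89), (302, 88), (304, 88), (306, 99), (308, 89), (310, 80), (312, 100), (314, 173), (316, 183), (318, 181), (320, 139), (322, 128), (324, 133), (326, 127), (328, 108)]
```

```bash
python3 -m jog '[[[0,0,-0.8,0,0,0,0],[-3,0,0,0,0,0,0],[-3,0,0,0,0,0,0],[-3,0,0,0,0,0,0],[0,0,0,0,0,0,0]]]'; python3 -m jog '[[[0,0,0,0,0,0,0.36],[0,0,0,0,0,0,0.36],[0,0,0,0,0,0,0.36]]]'; python3 -m jog '[[[0,0,-20,0,0,0,0.36],[0,0,-40,0,0,0,0.36],[0,0,-45,0,0,0,0.6],[0,0,0,0,0,0,0.6]]]'
python3 - <<'E'
from look import *
st,p=look("f1",["cell1_mid","cell1_nub","cover_edge","latch_peg"])
g=p["img"].max(2).astype(int)
for y in (-58,0,58):
    u=int(proj(p,O+np.array([-20,y,39.5])/1e3,st)[0]); print(u,[(v,int(g[v,u])) for v in range(160,240,4)])
    print([proj(p,O+np.array([x,y,39.5])/1e3,st)[1].round(1) for x in (-20,23,28)])
E
```

```text
clock: 35.1
position: [0.5598, 0.1122, 0.0971]
tool_rot: [3.141, -0.004, -3.14]
force: [0.1, -2.9, 9.9]
grip_width: 0.023
finger_force: 60.8
clock: 35.4
position: [0.5596, 0.1123, 0.0965]
tool_rot: [3.141, -0.004, -3.14]
force: [-0.5, 0.4, -0.2]
grip_width: 0.0309
finger_force: 0.0
clock: 35.8
position: [0.5618, 0.113, 0.2066]
tool_rot: [3.14, 0.003, -3.14]
force: [1.2, -0.2, 0.9]
grip_width: 0.0513
finger_force: 0.0
35.8 [0.5618 0.113  0.2066] [ 3.14e+00  3.00e-03 -3.14e+00]
cell1_mid 0.77 [0.5593 0.0006 0.0332] [196. 194.]
cell1_mid 0.65 [ 0.6254 -0.1368  0.0135] [ 78. 251.]
cell1_mid 0.58 [ 0.5849 -0.0084  0.0317] [190. 221.]
cell1_nub 0.87 [ 0.584  -0.0024  0.0311] [197. 219.]
cell1_nub 0.84 [ 0.6463 -0.1576  0.0149] [ 62. 269.]
cell1_nub 0.64 [0.5661 0.056  0.0136] [263. 195.]
cell1_nub 0.44 [ 0.5566  0.0545 -0.0007] [264. 182.]
cover_edge 0.7 [0.5583 0.1117 0.0261] [321. 191.]
cover_edge 0.6 [0.6332 0.0521 0.1345] [225. 354.]
latch_peg 0.95 [0.4426 0.0726 0.0719] [260.  37.]
latch_peg 0.43 [5.562e-01 3.000e-04 2.920e-02] [197. 190.]
182 [(160, 176), (164, 132), (168, 169), (172, 184), (176, 86), (180, 50), (184, 52), (188, 53), (192, 53), (196, 51), (200, 48), (204, 48), (208, 39), (212, 78), (216, 111), (220, 154), (224, 150), (228, 117), (232, 105), (236, 143)]
[np.float64(167.4), np.float64(215.3), np.float64(220.6)]
251 [(160, 139), (164, 108), (168, 164), (172, 171), (176, 70), (180, 52), (184, 50), (188, 50), (192, 48), (196, 49), (200, 49), (204, 49), (208, 42), (212, 60), (216, 102), (220, 126), (224, 125), (228, 94), (232, 123), (236, 128)]
[np.float64(167.6), np.float64(215.4), np.float64(220.7)]
320 [(160, 120), (164, 117), (168, 159), (172, 171), (176, 73), (180, 55), (184, 54), (188, 53), (192, 53), (196, 54), (200, 54), (204, 54), (208, 54), (212, 69), (216, 102), (220, 184), (224, 125), (228, 100), (232, 87), (236, 110)]
[np.float64(167.7), np.float64(215.5), np.float64(220.8)]
```

```bash
python3 -m jog '[[[0,0,-35,0,0,0,0],[0,0,-35,0,0,0,0],[-35,-30,0,0,0,0,0],[-35,-30,0,0,0,0,0],[-35,-30,0,0,0,0,0]]]'; python3 -m jog '[[[-25,0,0,0,0,0,0],[0,0,30,0,0,0,0],[0,0,40,0,0,0,0],[0,0,18,0,0,0,0],[0,0,0,0,0,0,0]]]'; python3 -c "
from h import *
print(bot.observe()['qpos'].round(2))"
```

```text
clock: 36.55
position: [0.6665, 0.021, 0.2703]
tool_rot: [-3.141, -0.005, -3.14]
force: [0.3, 0.6, 0.2]
grip_width: -0.0001
finger_force: 0.0
clock: 37.05
position: [0.6889, 0.0224, 0.1799]
tool_rot: [3.141, -0.009, -3.139]
force: [0.7, 0.7, -0.0]
grip_width: 0.0002
finger_force: 0.0
[ 0.24  0.83 -0.6   1.48  0.51  1.    1.08]
```

```bash
python3 -m jog '[[[0,0,-8,0,0,0,0],[20,0,0,0,0,0,0],[20,0,0,0,0,0,0],[15,0,0,0,0,0,0],[15,0,0,0,0,0,0]]]'; python3 -m jog '[[[15,0,0,0,0,0,0],[15,0,0,0,0,0,0],[15,0,0,0,0,0,0],[15,0,0,0,0,0,0],[0,0,0,0,0,0,0]]]'; python3 - <<'E'
from look import *
p=bot.grab_frame("side")
for r in bot.spot_point("cover_edge",p)[:3]: print(round(r["conf"],2),np.round(r["xyz"],4))
E
```

```text
clock: 37.55
position: [0.624, 0.0225, 0.1972]
tool_rot: [3.141, 0.009, -3.141]
force: [14.2, -3.7, 37.1]
grip_width: 0.0001
finger_force: 20.3
clock: 38.05
position: [0.5601, 0.0222, 0.1941]
tool_rot: [-3.141, -0.001, -3.14]
force: [0.4, 0.6, -0.4]
grip_width: 0.0001
finger_force: 0.0
0.63 [0.5379 0.0497 0.1312]
```

```bash
python3 -m jog '[[[8,0,9,0,0,0,0],[8,0,13,0,0,0,0],[7,0,12,0,0,0,0],[7,0,12,0,0,0,0],[0,0,0,0,0,0,0]]]'; python3 -m jog '[[[2.5,0,8,0,0,0,0],[2.5,0,8,0,0,0,0],[0,0,6,0,0,0,0],[0,0,0,0,0,0,0]]]'
```

```text
clock: 38.65
position: [0.5289, 0.0222, 0.1443]
tool_rot: [3.141, -0.006, -3.14]
force: [-0.3, -0.2, -0.7]
grip_width: -0.0001
finger_force: 0.0
clock: 39.05
position: [0.5249, 0.0222, 0.1233]
tool_rot: [-3.142, -0.004, -3.14]
force: [0.6, 0.2, -0.1]
grip_width: -0.0001
finger_force: 0.0
```

```bash
python3 -m jog '[[[0,0,2,0,0,0,0],[0,0,2,0,0,0,0],[0,0,0,0,0,0,0]]]'; python3 - <<'E'
from look import *
for c in ("side","wrist"):
    p=bot.grab_frame(c)
    for r in bot.spot_point("cover_edge",p)[:3]: print(c,round(r["conf"],2),np.round(r["xyz"],4))
E
```

```text
clock: 39.35
position: [0.5251, 0.0223, 0.1222]
tool_rot: [-3.14, -0.003, -3.14]
force: [-22.0, -3.5, 71.5]
grip_width: -0.0001
finger_force: 35.5
side 0.79 [0.4941 0.0505 0.0515]
wrist 0.95 [0.4972 0.0536 0.0466]
```

```bash
python3 -m jog '[[[0,0,-30,0,0,0,0],[0,0,-40,0,0,0,0.5],[27,16,0,0,0,0,0.5],[27,16,0,0,0,0,0.5],[28,16,0,0,0,0,0.5]]]'; python3 -m jog '[[[0,0,0,0,0,0,0.5],[0,0,0,0,0,0,0.5]]]' 20; python3 - <<'E'
from look import *
st,p=look("g1",["latch_peg","cover_edge"])
p=bot.grab_frame("side")
for r in bot.spot_point("latch_peg",p)[:2]: print(round(r["conf"],2),np.round(r["xyz"],4))
plan([.443,.07,.142],[np.pi,0,np.pi])
E
```

```text
clock: 40.05
position: [0.4423, 0.0703, 0.1901]
tool_rot: [3.141, -0.003, -3.141]
force: [-0.3, 1.2, -0.3]
grip_width: 0.0429
finger_force: 0.0
clock: 40.25
position: [0.4432, 0.0702, 0.1901]
tool_rot: [3.142, -0.004, -3.139]
force: [0.3, 0.5, 1.3]
grip_width: 0.0423
finger_force: 0.0
40.25 [0.4432 0.0702 0.1901] [ 3.142 -0.004 -3.139]
latch_peg 0.6 [0.4431 0.0696 0.0716] [322. 221.]
cover_edge 0.92 [0.5007 0.0515 0.0493] [301. 275.]
0.6 [0.4401 0.0639 0.0752]
n 1 total tool shift mm [ 0.4  0.3 47.9] turn [ 0.    -0.004  0.001]
   [0.4, 0.3, 47.9, 0.0, -0.004, 0.001]
```

```bash
python3 -m jog '[[[0,0,25,0,0,0,0.5],[0,0,23,0,0,0,0.5],[0,0,0,0,0,0,0],[0,0,0,0,0,0,0],[0,0,0,0,0,0,0]]]' 20; python3 -m jog '[[[-3.6,-6.2,0,0,0,0,0],[-3.6,-6.2,0,0,0,0,0],[-5.5,-5.1,0,0,0,0,0],[-5.5,-5.1,0,0,0,0,0],[0,0,0,0,0,0,0]]]'; python3 -m jog '[[[-6.7,-3.3,0,0,0,0,0],[-6.7,-3.2,0,0,0,0,0],[-7.4,-1.1,0,0,0,0,0],[-7.4,-1.1,0,0,0,0,0],[0,0,0,0,0,0,0]]]'; python3 - <<'E'
from look import *
p=bot.grab_frame("side")
for r in bot.spot_point("latch_peg",p)[:2]: print(round(r["conf"],2),np.round(r["xyz"],4))
E
```

```text
clock: 41.0
position: [0.4432, 0.07, 0.1428]
tool_rot: [3.141, -0.003, -3.14]
force: [-1.5, 1.2, -9.0]
grip_width: 0.0107
finger_force: 19.4
clock: 41.5
position: [0.4627, 0.0466, 0.1425]
tool_rot: [3.141, -0.002, -3.142]
force: [1.7, 1.2, 8.9]
grip_width: 0.0111
finger_force: 20.8
clock: 42.0
position: [0.4904, 0.0386, 0.1422]
tool_rot: [3.141, -0.003, -3.141]
force: [-1.9, 2.7, 9.5]
grip_width: 0.011
finger_force: 21.1
0.44 [0.4864 0.0328 0.0736]
```

```bash
python3 -m jog '[[[-2,0,0,0,0,0,0],[0,0,0,0,0,0,0]]]'; python3 -m jog '[[[-1,0,0,0,0,0,0],[0,0,0,0,0,0,0],[0,0,0,0,0,0,0]]]';
```

```text
clock: 42.3
position: [0.4914, 0.0386, 0.1421]
tool_rot: [3.141, -0.005, -3.14]
force: [-6.7, 4.1, 9.9]
grip_width: 0.011
finger_force: 21.3
clock: 42.6
position: [0.4917, 0.0386, 0.142]
tool_rot: [-3.142, -0.006, -3.14]
force: [-10.7, 4.4, 12.0]
grip_width: 0.0105
finger_force: 21.5
```

```bash
python3 -m jog '[[[0,0,0,0,0,0,0.35],[0,0,0,0,0,0,0.35],[0,0,0,0,0,0,0.35],[0,0,-30,0,0,0,0.35],[0,0,-40,0,0,0,0.35]]]'; python3 -m jog '[[[20,0,-40,0,0,0,0.35],[20,0,-30,0,0,0,0.35],[0,0,0,0,0,0,0.35],[0,0,0,0,0,0,0.35]]]'; python3 - <<'E'
from look import *
st,p=look("z1",["latch_peg","cover_edge"]); save(p,"z1c",(200,120,500,320),2.6)
E
```

```text
clock: 43.1
position: [0.492, 0.0386, 0.2116]
tool_rot: [3.141, -0.007, -3.14]
force: [-0.1, -0.6, 0.7]
grip_width: 0.0302
finger_force: 0.0
clock: 43.5
position: [0.4533, 0.0381, 0.2824]
tool_rot: [-3.141, -0.002, -3.141]
force: [0.5, -0.2, -0.8]
grip_width: 0.0296
finger_force: 0.0
43.5 [0.4533 0.0381 0.2824] [-3.141e+00 -2.000e-03 -3.141e+00]
latch_peg 0.81 [0.4893 0.0345 0.0715] [319. 220.]
latch_peg 0.54 [ 0.4712  0.4396 -0.001 ] [637. 187.]
cover_edge 0.57 [0.4986 0.0565 0.0487] [339. 221.]
```

View pics/z1c.png

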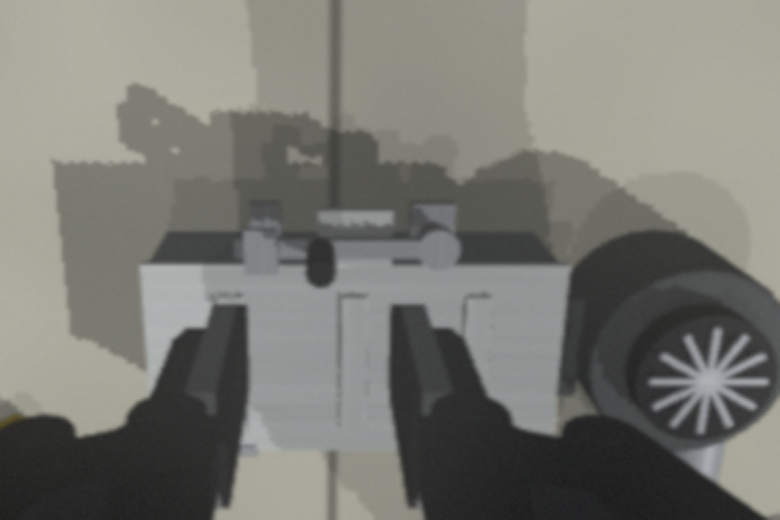

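```bash
python3 -c "
from workcell import bot
print(bot.job_done())"
```

```text
the job is handed in; nothing more can be done
None
```

The job is handed in at 43.5 s: all three cells looked home under their lips, the cover was shut, and the bar latch rested in its catch. While closing the cover, the force peaked at 37 N in one push (I couldn't rule out the gripper's body against the 40 N limit) and 71 N in the final press.

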